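Proof-pull the bench spring gauge

ROBOT

A 7-joint arm with a two-finger parallel gripper is mounted at the origin on a cart in front of the work surface, level with it; the furniture and walls round the work are solid. World frame = base frame: x ahead of the robot, y to its left, z up, the work surface at z = 0. Lengths are in m, angles in degrees, forces in N, time in s.
With the tool pointing down it reaches from about 0.35 to 0.9 m from the base axis. Payload 7.2 kg.
Tool frame: the origin (TCP) lies at the very end of the fingers, on their centre line; the grasp point (between the pads) lies 19 mm behind it (manip.pinch_z is the distance from the TCP to the grasp point, in m); z points along the fingers, y is the direction in which the jaws open and shut (so a half turn about z gives the same grasp; the last joint's range is limited). The gripper opens to 85 mm and grips with 20 to 120 N. Pads are 22 mm wide; open, the fingers measure 114 mm over their backs; the gripper's body (76 mm by 85 mm) begins 54 mm behind the grasp point. The pads swing forward as they close: fully open they stand 13 mm farther back than shut.
Start: joints at [64.446, 23.554, -0.728, 91.456, 0.321, 64.991, -4.71], TCP at [0.231, -0.581, 0.194] pointing down, gripper open.
Joint ranges: [-169.25, 169.25], [-16.82, 113.86], [-84.01, 82.57], [7.8, 145.47], [-59.2, 239.2], [7.22, 106.19], [-163.78, 163.78]. Speed limits (degrees/s): [136.94, 136.94, 172.46, 172.46, 180, 180, 180].

INTERFACE

Orientations are given as a 3x3 rotation matrix whose columns are the frame's x, y, z axes.
In Python, from cell import readout, imaging, manip gives the robot as it stands. The module is installed in compiled form; this text tells all that it offers.
- The arm moves only by the shell command python3 -m handwheel 'ROWS' [FORCE]. ROWS is text: rows parted by semicolons, each of 7 numbers parted by spaces: the shift along the tool's x, y, z in mm, then the turn, a rotation vector about the tool's x, y, z in rad, then the finger opening in mm, from 0 to 85.4. In form: tx ty tz ax ay az gripper; .... A call has 1 to 5 rows; each row is the pose to reach, as a shift and turn from the pose measured when the call began, along the tool's axes at that moment; what a row does not reach only later rows make up. A row lasts 1/12 s, in which the tool goes at most 41.7 mm and 7.16 degrees, less where a joint would pass 70% of its speed; a pose out of reach is approached as far as the arm can. A call with a gripper value outside its range is refused whole. The fingers move at their own pace and stop on an object; FORCE is the grip in N (left out, the last holds). Time passes only in rows, so rows that repeat a pose let the fingers close. It gives the time, the measured TCP pose, the force and the opening at its end, in the units of the state.
- readout.get_state(): the state, without advancing time (a new reading comes with each control period).
- imaging.capture(name): name is "side" or "top"; returns the picture (480x640x3 uint8, red, green, blue); there is no depth.
- imaging.camera_model(name): a dict with "intrinsics" (3x3 intrinsics, pixels), "world_from_camera" (4x4, takes a point from camera to world coordinates). Camera axes: x right, y down, z forward; pixel columns grow to the right and rows downward; lengths in m; the calibration is good to about 2 mm. A picture is of the moment at which its call begins. camera_model takes no time and is no camera call.
- manip.sign_off(): hands the job in, once; it reports no verdict.
The state is a dict: "time": time; "joints": joint angles; "qvel": joint speeds; "joint_torque": joint torques, N m; "tcp_pos": TCP position; "ee_rot": TCP orientation; "ft_force": force on the tool from outside, world axes, zero at the start; "moment": the same for the moment, N m; "finger_gap": finger opening in m.
Only numpy, scipy, OpenCV 4.12 (cv2) and the standard library are available. Lean on these libraries where they do the work, as an engineer would, in place of code of your own. Each camera call takes 0.05 s, during which the arm holds its last target.

TASK

Do the daily check of the bench pull gauge: first slide the peak rider left over from the last pull fully back to zero, against the follower arm. Then take the sprung slide by its pull plate and draw it out so that it pushes the rider until the rider's point is level with the clamped marker's point, not past it, hold it there for a second, and ease the slide fully home without letting it snap back, leaving the rider standing at the marker. Do not shift the marker, and leave the cutters and the loupe beside the gauge where they are.

Things in the scene. Friction and masses are not known exactly. Their poses are not given: they have to be found in the camera images.
- gauge: Bench pull gauge, fixed: L-shaped grey base 10 mm thick, x -150 to 34 by y -70 to 62 and x 34 to 170 by y -20 to 62; frame at table height; the slide pulls out along its -x. Spring housing at x 61 to 167, y 5 to 59, top at z 60. Lanes along x: slide at y = 32, rider at y = -25; white scale strip at y = -45 (line every 5 mm, 0 at x = -18), marker rail at y = -62.
- slide (a joint): Sprung slide, m: 0 home, grows when pulled along the gauge's -x, stop at 0.090. Spring pulls it home: 3 N at 0, plus 1.5 N per 10 mm (12 N at 0.060); if let go it snaps back. Its follower arm, 23 to 33 mm above the table, pushes the rider outward but does not bring it back.
- pull_plate (a point): Grasp point on the slide's upright aluminium pull plate, centred in width. The plate is 12 mm thick along the gauge's x, 30 mm wide along y, from 33 to 83 mm above the table; this point is 66 mm above the table. The point has the gauge's orientation.
- rider (a joint): Peak rider, m, same scale as the slide: 0 is zero (against the follower arm of the homed slide), grows along the gauge's -x, stop at 0.090. Stays where it is left (friction 1.2 N). Starts beyond the marker. While the follower arm pushes it, rider and slide read the same.
- rider_tab (a point): Grasp point on the rider's upright brass tab, 10 mm thick along the gauge's x, 22 mm wide along y, from 34 to 78 mm above the table; this point is 62 mm above the table. Below it the rider's saddle is 24 x 22 mm.
- rider_point (a point): Tip of the rider's small side point, which points along the gauge's -y at the scale, 22 mm above the table.
- marker (a joint): Reading of the clamped marker in m, on the same scale as the slide and the rider: the rider's point is level with the marker's point when joint rider equals joint marker. It lies between 0.030 and 0.065. Not to be moved (clamped, about 30 N).
- marker_point (a point): Tip of the marker's side point, which points along the gauge's +y at the scale, 22 mm above the table. The marker is a dark steel block 20 x 14 mm with a round thumb screw, top 38 mm above the table. The point has the gauge's orientation.
- follower_point (a point): Reference point on the slide: it lies level (same gauge x) with the rider's point while the follower arm touches the rider, and level with the marker's point when joint slide equals joint marker.
- side_cutter: Bystander: pliers-like side cutters 36 x 125 x 13 mm lying in the base's open corner beside the housing, origin under the centre.
- loupe: Bystander: black cup-shaped eye loupe, 34 mm across, 30 mm high, standing behind the housing's end, origin under the centre.

How it is judged (in metres and radians):
On the way, in this order (a step that is already met when the one before it is completed fails the run):
1. the rider is back at zero, with the slide home (value of joint each of rider, slide below 0.004 m), for 0.1 s.
2. the slide is pulled out and held with the rider's point level with the marker's point (x of follower_point in the frame of marker_point between -0.004 and 0.004 m and x of rider_point in the frame of marker_point between -0.004 and 0.004 m), for 0.5 s.
At the end, for the whole second after the job is handed in: The slide is fully home (within 3 mm), the rider stands with its point level with the marker's point (within 4 mm along the scale), and the marker is where it was (within 3 mm) (value of joint slide below 0.003 m and x of rider_point in the frame of marker_point between -0.004 and 0.004 m and distance of marker_point from where it was at the start of the episode below 0.003 m); the robot touches nothing.
It fails at once if the slide is pulled more than 6 mm past the marker (x of follower_point in the frame of marker_point below -0.006 m).
It fails at once if the slide snaps back (faster than 0.3 m/s) (velocity of joint slide below -0.3 m/s).
It fails at once if the marker is shifted by more than 3 mm (distance of marker_point from where it was at the start of the episode above 0.003 m).
It fails at once if the cutters or the loupe are knocked more than 20 mm away (distance of any of side_cutter, loupe from where it was at the start of the episode above 0.02 m).
It also fails if it takes over 45 s, if anything falls off the work surface, if the arm or the gripper's body presses on something with over 40 N, if the wrist force passes 120 N, or if a joint passes its speed limit or range.

## Working session

There is one attempt and no reset: what is moved stays moved. The work goes in short steps, Python scripts to look and compute and a shell command to move; the robot and the scene stay as the last step left them, time stands still between calls to the robot, and variables do not carry over. Pictures are saved under pics/ and viewed, and the job is handed in when it is done.

```bash
mkdir -p pics; ls
python3 - <<'E'
from cell import readout, imaging, manip
import cv2
for n in("top","side"):
    im=imaging.capture(n); cv2.imwrite(f"pics/{n}0.png",im[:,:,::-1])
    m=imaging.camera_model(n); print(n,m["intrinsics"],m["world_from_camera"])
s=readout.get_state(); print(s["time"],s["tcp_pos"],s["ee_rot"],s["finger_gap"],manip.pinch_z)
E
```

```text
pics
top [[597.92681841   0.         318.8302825 ]
 [  0.         597.92681841 225.59843456]
 [  0.           0.           1.        ]] [[-2.00746797e-02 -9.84538300e-01  1.74015356e-01  3.61949079e-01]
 [-9.99791980e-01  2.03959371e-02  5.79110132e-05 -3.33407281e-01]
 [-3.60622185e-03 -1.73977994e-01 -9.84742937e-01  9.31829338e-01]
 [ 0.00000000e+00  0.00000000e+00  0.00000000e+00  1.00000000e+00]]
side [[593.92669227   0.         330.06476737]
 [  0.         593.92669227 243.09956395]
 [  0.           0.           1.        ]] [[-0.972495   -0.1381884   0.18750316  0.37436275]
 [-0.23219061  0.6389625  -0.73335834  0.30618437]
 [-0.01846587 -0.75672379 -0.65347388  0.62581563]
 [ 0.          0.          0.          1.        ]]
0.1 [ 0.23030902 -0.58046731  0.19290878] [[ 9.29472805e-01  3.68890053e-01 -6.58283874e-04]
 [ 3.68890622e-01 -9.29471831e-01  1.35057166e-03]
 [-1.13643867e-04 -1.49815438e-03 -9.99998871e-01]] 0.08577042768080936 0.0187
```

View pics/top0.png

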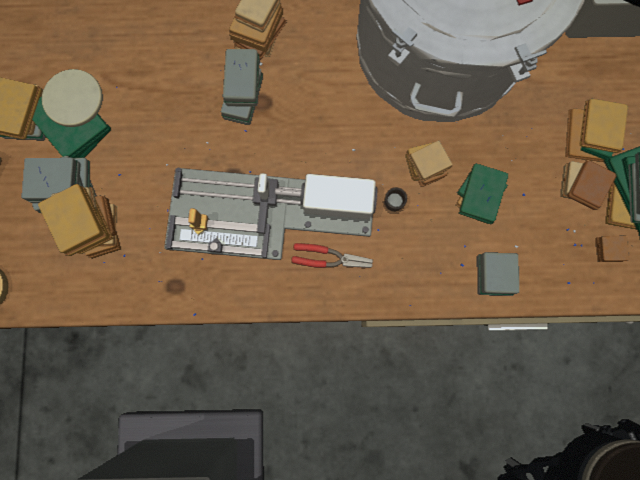

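View pics/side0.png

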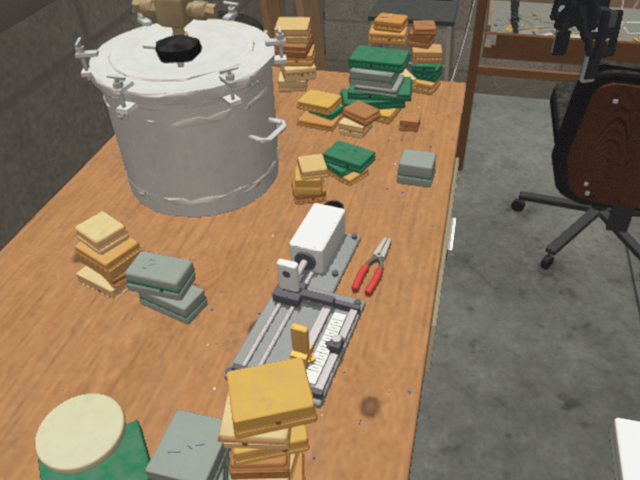

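The top view shows the gauge at about cols 165-378, rows 168-262: housing right, pull plate at (263,183), rider tab at (198,217), marker at (215,246). I'll enlarge it to pick out the details.

Run:
```python
import cv2
t=cv2.imread("pics/top0.png")[160:270,155:305]; cv2.imwrite("pics/topz.png",cv2.resize(t,(750,550),interpolation=cv2.INTER_CUBIC))
t=cv2.imread("pics/top0.png")[160:270,265:415]; cv2.imwrite("pics/topz2.png",cv2.resize(t,(750,550),interpolation=cv2.INTER_CUBIC))
t=cv2.imread("pics/side0.png")[200:410,220:400]; cv2.imwrite("pics/sidez.png",cv2.resize(t,(514,600),interpolation=cv2.INTER_CUBIC))
```

```text
(no output)
```

View pics/topz.png

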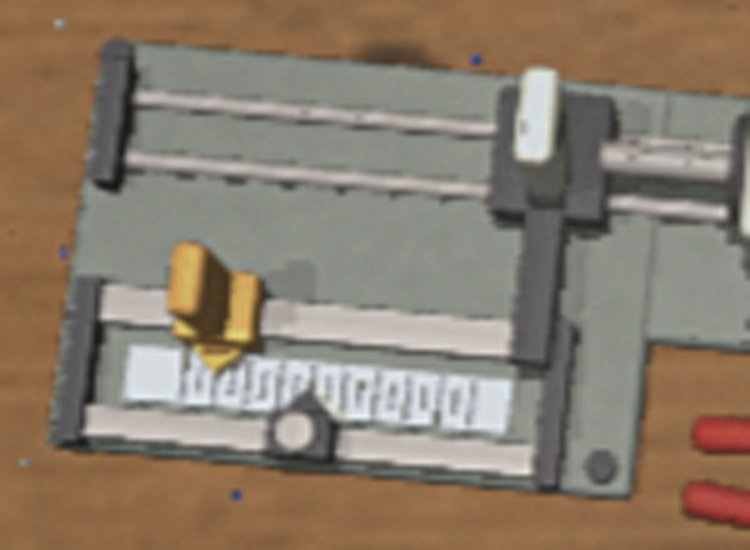

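View pics/topz2.png

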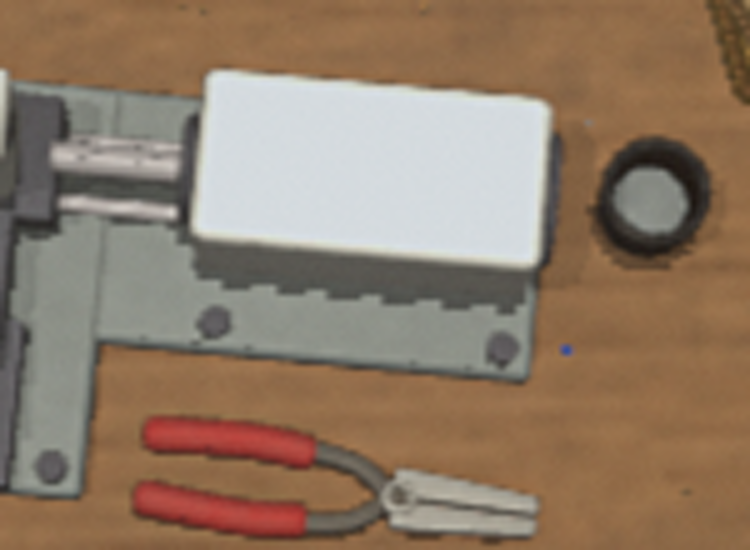

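View pics/sidez.png

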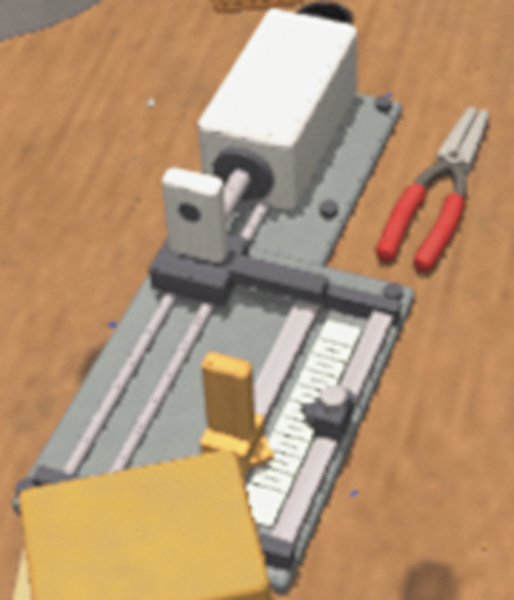

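```bash
cat > h.py <<'E'
import numpy as np
from cell import readout, imaging, manip
import cv2
def ray(n,u,v):
    m=imaging.camera_model(n);K=m["intrinsics"];T=m["world_from_camera"]
    d=T[:3,:3]@np.linalg.solve(K,[u,v,1.]);return T[:3,3],d/np.linalg.norm(d)
def onz(n,u,v,z):
    o,d=ray(n,u,v);return o+d*(z-o[2])/d[2]
def proj(n,p):
    m=imaging.camera_model(n);T=np.linalg.inv(m["world_from_camera"]);q=m["intrinsics"]@(T[:3,:3]@np.array(p)+T[:3,3]);return q[:2]/q[2]
def kab(G,W):
    G=np.array(G,float);W=np.array(W,float);g=G.mean(0);w=W.mean(0)
    A=G-g;B=W-w;th=np.arctan2((A[:,0]*B[:,1]-A[:,1]*B[:,0]).sum(),(A*B).sum())
    R=np.array([[np.cos(th),-np.sin(th)],[np.sin(th),np.cos(th)]]);return R,w-R@g,th
E
python3 - <<'E'
from h import *
c1=lambda u,v:((u+.5)/5-.5+155,(v+.5)/5-.5+160)
c2=lambda u,v:((u+.5)/5-.5+265,(v+.5)/5-.5+160)
c3=lambda u,v:((u+.5)*180/514-.5+220,(v+.5)*210/600-.5+200)
L=[((-150,62,10),c1(105,42)),((-150,-70,10),c1(52,440)),((34,-70,10),c1(630,490)),((34,-20,10),c1(650,344)),((170,-20,10),c2(525,376)),
((61,59,60),c2(206,70)),((167,59,60),c2(553,101)),((167,5,60),c2(541,268)),((61,5,60),c2(192,238))]
G=[];W=[]
for g,p in L: G.append(np.array(g[:2])/1000);W.append(onz("top",*p,g[2]/1000)[:2])
R,t,th=kab(G,W);print(np.degrees(th),t)
for g,w in zip(G,W):print(g,((w-t)@R*1000).round(1))
np.savez("g.npz",R=R,t=t)
f=lambda n,p,z:((onz(n,*p,z)[:2]-t)@R*1000).round(1)
print("marker pt",f("top",c1(308,388),.022),f("side",c3(308,410),.022))
print("rider pt",f("top",c1(216,370),.022),f("side",c3(270,455),.022))
print("screw top",f("top",c1(295,432),.038))
print("tab top",[f("top",c1(*p),.078) for p in((178,245),(208,245),(200,318),(170,312))])
print("plate top",[f("top",c1(*p),.083) for p in((527,68),(560,72),(550,162),(515,158))])
print("plate top side",[f("side",c3(*p),.083) for p in((166,170),(222,182))])
print("tab top side",[f("side",c3(*p),.078) for p in((204,362),(250,368),(248,360))])
s=readout.get_state();print(s["joints"])
E
```

```text
-96.50938273454689 [ 0.54617389 -0.2479473 ]
[-0.15   0.062] [-148.8   60.1]
[-0.15 -0.07] [-148.   -68.4]
[ 0.034 -0.07 ] [ 32.9 -67.2]
[ 0.034 -0.02 ] [ 34.4 -20.9]
[ 0.17 -0.02] [167.5 -18.7]
[0.061 0.059] [61.3 57. ]
[0.167 0.059] [166.  57.]
[0.167 0.005] [166.4   5.8]
[0.061 0.005] [62.2  5.2]
marker pt [-68.3 -46.4] [-65.9 -49.4]
rider pt [-97.2 -43.4] [-95.5 -42.3]
screw top [-67.4 -62.3]
tab top [array([-100.5,  -15.8]), array([-91.8, -15. ]), array([-91.3, -36.7]), array([-100.2,  -35.7])]
plate top [array([-4.3, 45.3]), array([ 5.4, 45. ]), array([ 5.4, 17.8]), array([-4.8, 18.1])]
plate top side [array([ 2.3, 46.2]), array([ 3.1, 17.7])]
tab top side [array([-99. , -15.6]), array([-95.7, -35.4]), array([-91.8, -32.9])]
[64.44578114 23.59754973 -0.7269368  91.50003018  0.32071034 64.99054058
 -4.70918834]
```

```bash
cat >> h.py <<'E'
from scipy.spatial.transform import Rotation as Ro
_g=np.load("g.npz") if __import__("os").path.exists("g.npz") else None
def g2w(x,y,z): return np.append(_g["R"]@(np.array([x,y])/1000)+_g["t"],z/1000)
def w2g(p): return np.append((np.array(p[:2])-_g["t"])@_g["R"],p[2])*1000
def to(x,y,z,sgn=None):
    s=readout.get_state();P=np.array(s["tcp_pos"]);R=np.array(s["ee_rot"])
    ex=np.append(_g["R"][:,0],0); 
    if R[:,1]@ex<0: ex=-ex
    T=np.stack([np.cross(ex,[0,0,-1.]),ex,[0,0,-1.]],1)
    print("t",s["time"],"tcp gauge",w2g(P).round(1),"gap",s["finger_gap"],"F gauge",np.append(np.array(s["ft_force"][:2])@_g["R"],s["ft_force"][2]).round(2))
    print("shift mm",(R.T@(g2w(x,y,z)-P)*1000).round(1),"rotvec",Ro.from_matrix(R.T@T).as_rotvec().round(4),"y=+gx" if ex@np.append(_g["R"][:,0],0)>0 else "y=-gx")
E
python3 - <<'E'
from h import *
print(g2w(-96,-25,43),g2w(0,32,47),g2w(-150,0,0))
to(-96,-25,110); to(-96,-25,43)
E
```

```text
[ 0.53221819 -0.14973204  0.043     ] [ 0.5779676  -0.25157501  0.047     ] [ 0.56317878 -0.09891431  0.        ]
t 0.1 tcp gauge [ 366.2 -276.1  192.9] gap 0.08577042768080936 F gauge [-0.94 -0.15 -0.23]
shift mm [ 439.5 -288.9   83.3] rotvec [-0.0014  0.0005  0.4914] y=+gx
t 0.1 tcp gauge [ 366.2 -276.1  192.9] gap 0.08577042768080936 F gauge [-0.94 -0.15 -0.23]
shift mm [ 439.5 -288.8  150.3] rotvec [-0.0014  0.0005  0.4914] y=+gx
```

```bash
python3 -m handwheel '29 -19 0 0 0 0.1 60; 58 -38 0 0 0 0.2 50; 88 -58 0 0 0 0.3 40; 117 -77 0 0 0 0.4 40; 147 -96 0 0 0 0.49 40'
python3 - <<'E'
from h import *
to(-96,-25,110)
E
```

```text
time: 0.52
tcp_pos: [0.3318, -0.4354, 0.1927]
ee_rot: [[0.993, -0.117, -0.001], [-0.117, -0.993, 0.002], [-0.001, -0.002, -1.0]]
ft_force: [0.6, 0.1, -0.2]
finger_gap: 0.0397
t 0.5167 tcp gauge [ 210.6 -191.7  192.7] gap 0.03974573441805645 F gauge [-0.21  0.58 -0.21]
shift mm [ 165.5 -307.1   83. ] rotvec [-0.0017  0.0014 -0.0042] y=+gx
```

```bash
python3 -m handwheel '16 -30 0 0 0 0 40; 33 -61 0 0 0 0 40; 50 -92 0 0 0 0 40; 66 -123 0 0 0 0 40; 83 -154 0 0 0 0 40'; python3 -m handwheel '16 -30 0 0 0 0 40; 33 -61 10 0 0 0 40; 50 -92 20 0 0 0 40; 66 -123 30 0 0 0 40; 78 -145 50 0 0 0 40';python3 - <<'E'
from h import *
to(-96,-25,95)
E
```

```text
time: 0.93
tcp_pos: [0.4327, -0.2906, 0.1927]
ee_rot: [[0.993, -0.118, -0.002], [-0.118, -0.993, 0.002], [-0.002, -0.002, -1.0]]
ft_force: [-0.2, -0.8, -0.0]
finger_gap: 0.0399
time: 1.35
tcp_pos: [0.5298, -0.1525, 0.1438]
ee_rot: [[0.993, -0.115, 0.002], [-0.115, -0.993, 0.002], [0.002, -0.003, -1.0]]
ft_force: [0.6, -0.7, 0.8]
finger_gap: 0.04
t 1.35 tcp gauge [-93.  -27.1 143.8] gap 0.039984300855944455 F gauge [0.64 0.73 0.79]
shift mm [ 2.  -2.9 48.8] rotvec [-0.0026 -0.0016 -0.0019] y=+gx
```

```bash
python3 -m handwheel '2 -3 20 0 0 0 40; 2 -3 40 0 0 0 40; 2 -3 49 0 0 0 40; 2 -3 49 0 0 0 40';python3 - <<'E'
from h import *
to(-96,-25,43)
for n in("top","side"):
    im=imaging.capture(n)[:,:,::-1]; z=im[140:290,130:330] if n=="top" else im[180:420,200:420]
    cv2.imwrite(f"pics/{n}1.png",cv2.resize(z,None,fx=2.5,fy=2.5,interpolation=cv2.INTER_CUBIC))
E
```

```text
time: 1.68
tcp_pos: [0.5302, -0.1494, 0.0924]
ee_rot: [[0.993, -0.115, -0.003], [-0.115, -0.993, 0.003], [-0.003, -0.003, -1.0]]
ft_force: [-0.6, 0.1, -0.7]
finger_gap: 0.0403
t 1.6833 tcp gauge [-96.1 -27.   92.4] gap 0.04026224942967116 F gauge [ 0.02 -0.65 -0.72]
shift mm [ 2.2  0.2 49.4] rotvec [-0.0029  0.0032 -0.0018] y=+gx
```

View pics/side1.png

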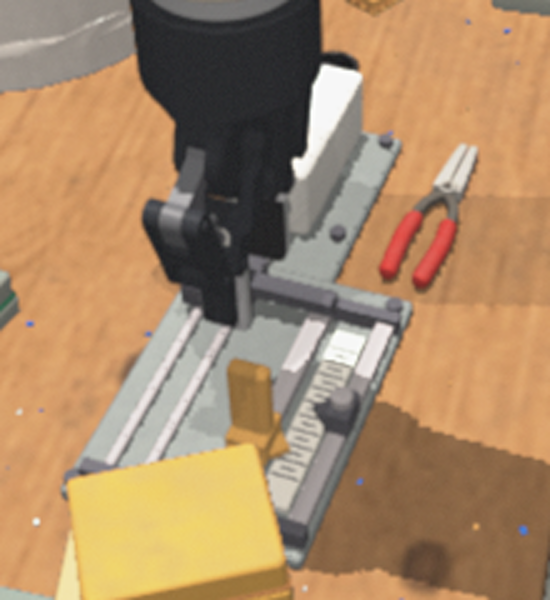

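View pics/top1.png

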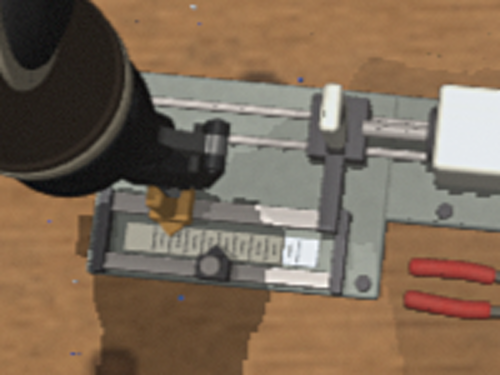

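The gripper hangs over the rider tab with the fingers on both sides along the lane; the brass tab is visible below at side crop (250,395). I'll check the tool alignment against the projection, then descend.

```bash
python3 - <<'E'
from h import *
s=readout.get_state();p=s["tcp_pos"];R=np.array(s["ee_rot"])
for d in(-.02,0.02):
  for x in (-.011,.011):
    q=np.array(p)+R[:,1]*d+R[:,0]*x
    print(((proj("side",q)-[200,180])*2.5).round(),((proj("top",q)-[130,140])*2.5).round())
E
python3 -m handwheel '2 0 20 0 0 0 40; 2 0 40 0 0 0 40; 2 0 48 0 0 0 40; 2 0 50 0 0 0 40; 2 0 50 0 0 0 40';python3 - <<'E'
from h import *
to(-96,-25,43)
for n in("side",):
    im=imaging.capture(n)[:,:,::-1]; z=im[140:290,130:330] if n=="top" else im[180:420,200:420]
    cv2.imwrite(f"pics/{n}2.png",cv2.resize(z,None,fx=2.5,fy=2.5,interpolation=cv2.INTER_CUBIC))
E
```

```text
[252. 378.] [113. 198.]
[209. 366.] [119. 160.]
[283. 319.] [183. 205.]
[242. 308.] [188. 167.]
time: 2.2
tcp_pos: [0.5341, -0.1507, 0.0455]
ee_rot: [[0.993, -0.117, 0.001], [-0.117, -0.993, 0.002], [0.001, -0.002, -1.0]]
ft_force: [-0.1, -0.3, 0.2]
finger_gap: 0.0402
t 2.2 tcp gauge [-95.3 -23.   45.5] gap 0.04022500171154955 F gauge [ 0.27 -0.12  0.16]
shift mm [-2.  -0.7  2.5] rotvec [-0.0024 -0.0012 -0.0034] y=+gx
```

View pics/side2.png

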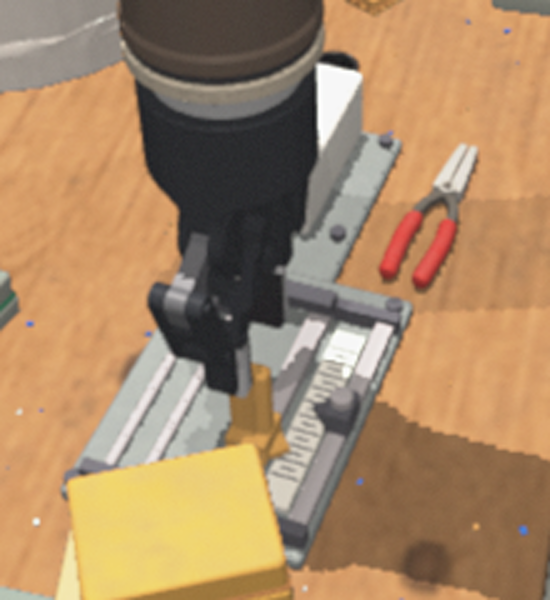

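Run:
```python
from h import *
a=[imaging.capture(n)[:,:,::-1] for n in("side","top")]
z=a[0][250:370,240:340]; cv2.imwrite("pics/s3.png",cv2.resize(z,None,fx=5,fy=5,interpolation=cv2.INTER_CUBIC))
z=a[1][150:260,130:280]; cv2.imwrite("pics/t3.png",cv2.resize(z,None,fx=5,fy=5,interpolation=cv2.INTER_CUBIC))
s=readout.get_state();p=s["tcp_pos"];R=np.array(s["ee_rot"])
for d in(-.02,0.02):
  for x in (-.011,.011):
    q=np.array(p)+R[:,1]*d+R[:,0]*x
    print(((proj("side",q)-[240,250])*5).round(),((proj("top",q)-[130,150])*5).round())
```

```text
[304. 534.] [267. 366.]
[221. 511.] [277. 295.]
[363. 416.] [399. 379.]
[283. 394.] [408. 307.]
```

View pics/s3.png

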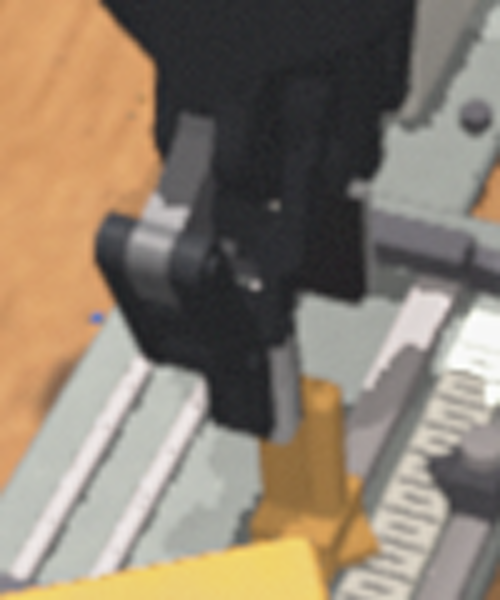

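View pics/t3.png

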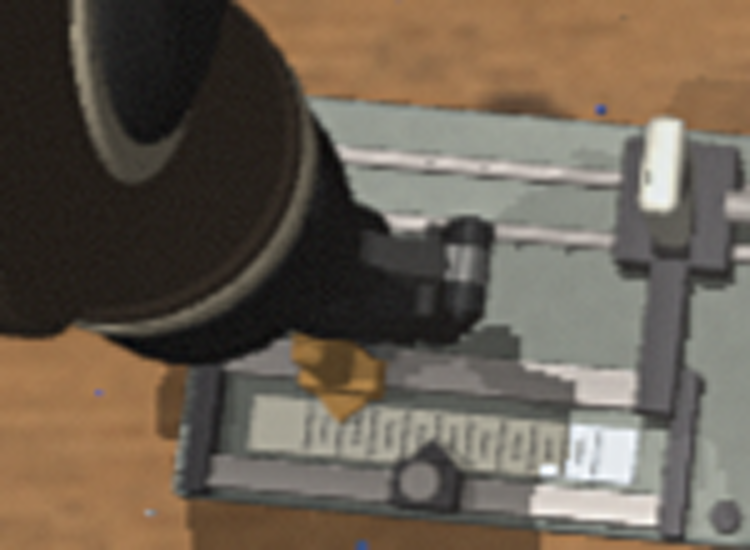

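Run:
```python
from h import *
def pl(n,u,v,y):
    o,d=ray(n,u,v); a=w2g(o);b=w2g(o+d)-a; return (a+b*(y-a[1])/b[1]).round(1)
for nm,u,v in(("right bottom",300,440),("pad/dark edge",275,440),("left bottom",210,420)):
  for y in (-34,-28,-23,-12): print(nm,y,pl("side",240+u/5,250+v/5,y))
for z in(50,60,70,80): print(z,[w2g(onz("side",240+u/5,250+v/5,z/1000)).round(1) for u,v in((300,440),(275,440),(210,420))])
for x in(-101,-91):
  for y in(-36,-14):
    for z in(34,78): print(x,y,z,((proj("side",g2w(x,y,z))-[240,250])*5).round())
```

```text
right bottom -34 [-115.   -34.    81.5]
right bottom -28 [-102.5  -28.    65.1]
right bottom -23 [-92.1 -23.   51.5]
right bottom -12 [-69.1 -12.   21.4]
pad/dark edge -34 [-128.3  -34.    96.4]
pad/dark edge -28 [-116.2  -28.    80.4]
pad/dark edge -23 [-106.1  -23.    67.2]
pad/dark edge -12 [-83.9 -12.   38. ]
left bottom -34 [-158.6  -34.   137. ]
left bottom -28 [-147.4  -28.   122.3]
left bottom -23 [-138.1  -23.   110.1]
left bottom -12 [-117.6  -12.    83.1]
50 [array([-91. , -22.5,  50. ]), array([-93. , -16.5,  50. ]), array([-92.3,   1.5,  50. ])]
60 [array([-98.6, -26.1,  60. ]), array([-100.6,  -20.3,   60. ]), array([-100. ,   -2.6,   60. ])]
70 [array([-106.2,  -29.8,   70. ]), array([-108.2,  -24.1,   70. ]), array([-107.6,   -6.7,   70. ])]
80 [array([-113.9,  -33.5,   80. ]), array([-115.8,  -27.8,   80. ]), array([-115.2,  -10.7,   80. ])]
-101 -36 34 [338. 525.]
-101 -36 78 [330. 409.]
-101 -14 34 [257. 502.]
-101 -14 78 [246. 386.]
-91 -36 34 [353. 495.]
-91 -36 78 [346. 379.]
-91 -14 34 [272. 473.]
-91 -14 78 [262. 357.]
```

Side view: the front fingertip ends at crop (215–300, 440), which looks higher than the reported TCP. I'll narrow the fingers without touching and look again.

```bash
python3 -m handwheel '-2 -0.7 0 0 0 0 22; -2 -0.7 0 0 0 0 22; -2 -0.7 0 0 0 0 22' 20
python3 - <<'E'
from h import *
to(-96,-25,43)
a=[imaging.capture(n)[:,:,::-1] for n in("side","top")]
z=a[0][230:370,220:360]; cv2.imwrite("pics/s4.png",cv2.resize(z,None,fx=4,fy=4,interpolation=cv2.INTER_CUBIC))
z=a[1][150:260,130:280]; cv2.imwrite("pics/t4.png",cv2.resize(z,None,fx=5,fy=5,interpolation=cv2.INTER_CUBIC))
E
```

```text
time: 2.6
tcp_pos: [0.5333, -0.1498, 0.047]
ee_rot: [[0.993, -0.116, 0.004], [-0.116, -0.993, 0.002], [0.004, -0.002, -1.0]]
ft_force: [-0.0, -0.1, 0.9]
finger_gap: 0.0219
t 2.6 tcp gauge [-96.1 -24.   47. ] gap 0.021917106657510576 F gauge [0.1  0.01 0.91]
shift mm [-1.   0.1  3.9] rotvec [-0.0021 -0.004  -0.003 ] y=+gx
```

View pics/s4.png

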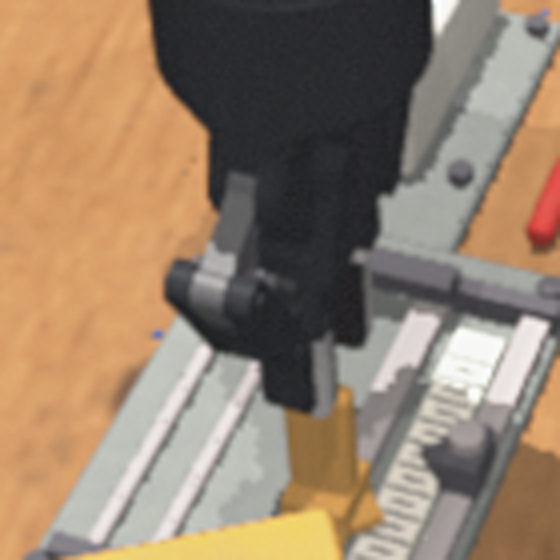

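View pics/t4.png

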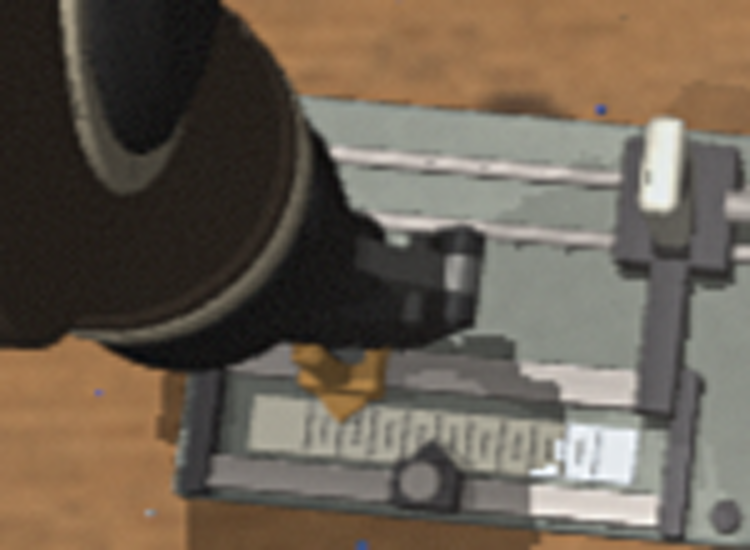

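Run:
```python
from h import *
def px(n,u,v,x):
    o,d=ray(n,u,v); a=w2g(o);b=w2g(o+d)-a; return (a+b*(x-a[0])/b[0]).round(1)
print(px("side",220+328/4,230+415/4,-107),px("side",220+310/4,230+410/4,-107),px("side",220+368/4,230+345/4,-85))
print(px("side",220+262/4,230+402/4,-107),px("side",220+328/4,230+348/4,-85))
```

```text
[-107.   -33.2   80. ] [-107.   -27.4   80. ] [-85.  -37.9  89.6]
[-107.   -11.6   77.7] [-85.  -24.5  83.5]
```

```bash
python3 -m handwheel '-1 0 2 0 0 0 8; -1 0 2 0 0 0 4; -1 0 2 0 0 0 4; -1 0 2 0 0 0 4' 20
python3 - <<'E'
from h import *
to(-96,-25,43)
E
```

```text
time: 3.03
tcp_pos: [0.5321, -0.1496, 0.0445]
ee_rot: [[0.993, -0.116, 0.003], [-0.116, -0.993, 0.002], [0.003, -0.002, -1.0]]
ft_force: [-0.4, 0.6, -0.2]
finger_gap: 0.0041
t 3.0333 tcp gauge [-96.1 -25.2  44.5] gap 0.004073318740687042 F gauge [-0.54 -0.5  -0.16]
shift mm [0.2 0.1 1.5] rotvec [-0.0022 -0.0032 -0.003 ] y=+gx
```

Run:
```python
from h import *
to(-96,-25,43)
a=[imaging.capture(n)[:,:,::-1] for n in("side","top")]
z=a[0][230:370,220:360]; cv2.imwrite("pics/s5.png",cv2.resize(z,None,fx=4,fy=4,interpolation=cv2.INTER_CUBIC))
cv2.imwrite("pics/t5.png",a[1]); cv2.imwrite("pics/s5f.png",a[0])
p=readout.get_state()["tcp_pos"]
for dz in (0,.0187,.03,.04): print(dz,(proj("side",np.array(p)+[0,0,dz])-[220,230])*4)
```

```text
t 3.0333 tcp gauge [-96.1 -25.2  44.5] gap 0.004073318740687042 F gauge [-0.54 -0.5  -0.16]
shift mm [0.2 0.1 1.5] rotvec [-0.0022 -0.0032 -0.003 ] y=+gx
0 [322.39745193 457.49861117]
0.0187 [319.30681247 418.30523597]
0.03 [317.38864047 393.98029113]
0.04 [315.65821395 372.03620582]
```

View pics/s5.png

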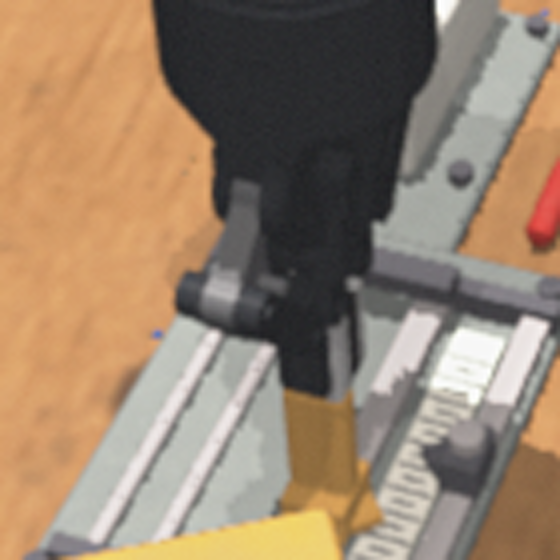

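View pics/s5f.png

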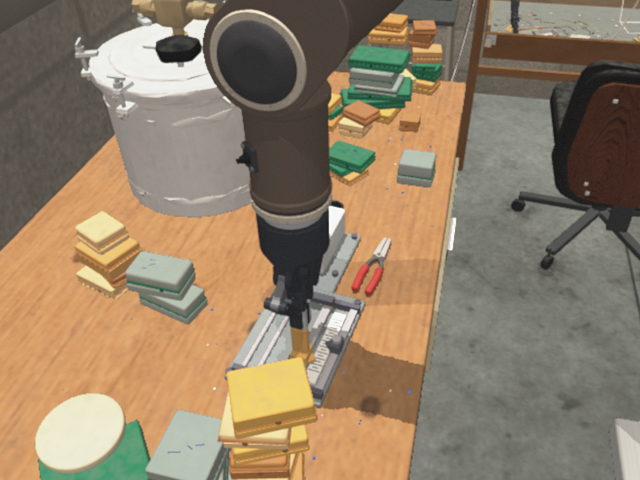

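View pics/t5.png

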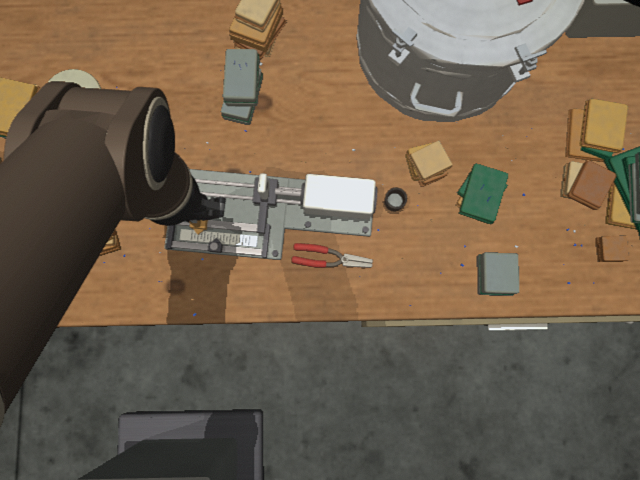

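Closed to 4 mm with no tab between the fingers. The side picture shows the tip at crop row ~393, about 30 mm above the reported TCP. So the camera shows the real tip some 30 mm higher than reported. I'll open and descend in stages, checking visually.

```bash
python3 -m handwheel '0 0 0 0 0 0 32; 0 0 0 0 0 0 32; 0 0 0 0 0 0 32; 0 0 8 0 0 0 32; 0 0 16 0 0 0 32' 20;  python3 -m handwheel '0 0 4 0 0 0 32; 0 0 6 0 0 0 32; 0 0 6 0 0 0 32' 20
python3 - <<'E'
from h import *
to(-96,-25,20)
a=[imaging.capture(n)[:,:,::-1] for n in("side",)]
z=a[0][230:370,220:360]; cv2.imwrite("pics/s6.png",cv2.resize(z,None,fx=4,fy=4,interpolation=cv2.INTER_CUBIC))
E
```

```text
time: 3.55
tcp_pos: [0.5326, -0.1497, 0.0283]
ee_rot: [[0.993, -0.116, 0.005], [-0.116, -0.993, 0.001], [0.004, -0.002, -1.0]]
ft_force: [0.1, 1.1, 0.3]
finger_gap: 0.032
time: 3.8
tcp_pos: [0.532, -0.1495, 0.0213]
ee_rot: [[0.993, -0.116, 0.003], [-0.116, -0.993, 0.002], [0.003, -0.002, -1.0]]
ft_force: [0.2, -0.7, -0.1]
finger_gap: 0.0321
t 3.8 tcp gauge [-96.2 -25.3  21.3] gap 0.032066703724044465 F gauge [ 0.67  0.31 -0.07]
shift mm [0.3 0.2 1.3] rotvec [-0.0022 -0.0028 -0.003 ] y=+gx
```

View pics/s6.png

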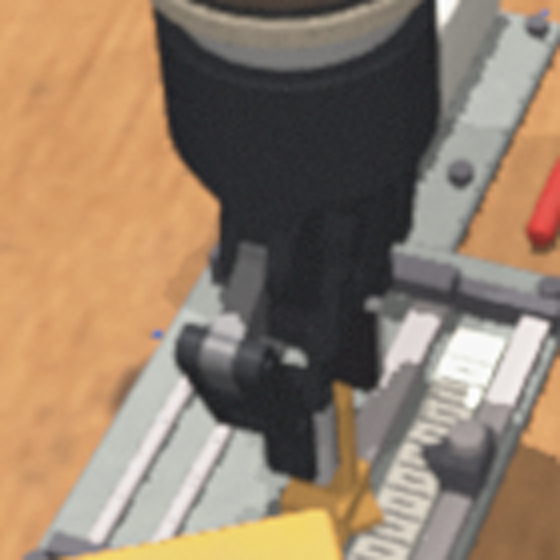

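```bash
cat >> h.py <<'E'
def px(n,u,v,x):
    o,d=ray(n,u,v); a=w2g(o);b=w2g(o+d)-a; return (a+b*(x-a[0])/b[0]).round(1)
E
python3 - <<'E'
from h import *
for x in(-112,-118): print(px("side",220+328/4,230+478/4,x),px("side",220+268/4,230+470/4,x))
print(px("side",220+378/4,230+388/4,-80))
E
```

```text
[-112.   -34.    56.7] [-112.   -13.9   52.4]
[-118.   -36.9   64.8] [-118.   -17.    60.6]
[-80.  -38.3  64.8]
```

```bash
python3 -m handwheel '0 0 6 0 0 0 32; 0 0 9 0 0 0 24; 0 0 9 0 0 0 12; 0 0 9 0 0 0 5; 0 0 9 0 0 0 5' 20;  python3 - <<'E'
from h import *
to(-18,-25,12)
a=[imaging.capture(n)[:,:,::-1] for n in("side",)]
z=a[0][230:370,220:360]; cv2.imwrite("pics/s7.png",cv2.resize(z,None,fx=4,fy=4,interpolation=cv2.INTER_CUBIC))
E
```

```text
time: 4.27
tcp_pos: [0.5319, -0.1495, 0.0123]
ee_rot: [[0.993, -0.116, 0.003], [-0.116, -0.993, 0.002], [0.003, -0.002, -1.0]]
ft_force: [1.5, -0.3, -7.5]
finger_gap: 0.0096
t 4.2667 tcp gauge [-96.2 -25.3  12.3] gap 0.009630585260147633 F gauge [ 0.1   1.51 -7.51]
shift mm [ 0.6 78.2  0.1] rotvec [-0.0022 -0.0027 -0.0028] y=+gx
```

View pics/s7.png

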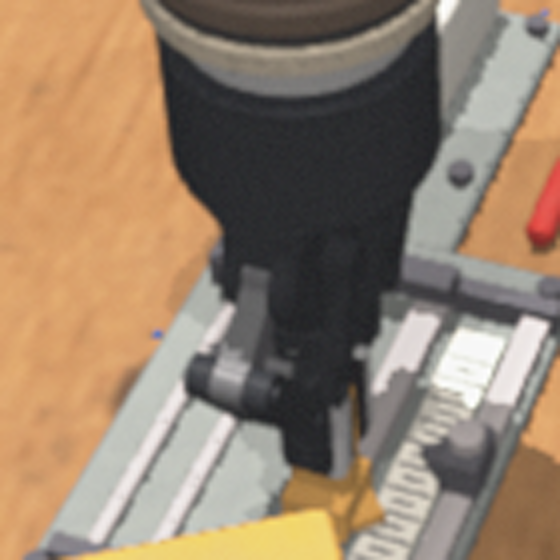

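Gripped (gap 9.6 mm, tab between pads). Now sliding the rider along +gauge x toward zero.

```bash
python3 -m handwheel '0 8 0 0 0 0 5; 0 16 0 0 0 0 5; 0 24 0 0 0 0 5; 0 32 0 0 0 0 5; 0 40 0 0 0 0 5' 20; python3 -m handwheel '0 8 0 0 0 0 5; 0 16 0 0 0 0 5; 0 24 0 0 0 0 5; 0 30 0 0 0 0 5; 0 32 0 0 0 0 5' 20
python3 - <<'E'
from h import *
to(-18,-25,12)
E
```

```text
time: 4.73
tcp_pos: [0.5272, -0.1905, 0.0123]
ee_rot: [[0.993, -0.117, 0.003], [-0.117, -0.993, 0.002], [0.003, -0.002, -1.0]]
ft_force: [1.3, 1.0, -4.2]
finger_gap: 0.0093
time: 5.15
tcp_pos: [0.5233, -0.2239, 0.0123]
ee_rot: [[0.993, -0.118, 0.004], [-0.118, -0.993, 0.001], [0.003, -0.002, -1.0]]
ft_force: [1.5, 2.2, -3.2]
finger_gap: 0.0095
t 5.15 tcp gauge [-21.4 -25.4  12.3] gap 0.009536662108063847 F gauge [-2.38  1.21 -3.19]
shift mm [0.4 3.4 0.3] rotvec [-0.0015 -0.0033 -0.0048] y=+gx
```

```bash
python3 -m handwheel '0 1 0 0 0 0 5; 0 2 0 0 0 0 5; 0 2 0 0 0 0 5'
python3 - <<'E'
from h import *
to(-18,-25,12)
a=[imaging.capture(n)[:,:,::-1] for n in("top","side")]
z=a[0][150:270,150:300]; cv2.imwrite("pics/t8.png",cv2.resize(z,None,fx=5,fy=5,interpolation=cv2.INTER_CUBIC))
z=a[1][230:370,220:400]; cv2.imwrite("pics/s8.png",cv2.resize(z,None,fx=4,fy=4,interpolation=cv2.INTER_CUBIC))
E
```

```text
time: 5.4
tcp_pos: [0.5231, -0.2261, 0.0123]
ee_rot: [[0.993, -0.118, 0.004], [-0.118, -0.993, 0.001], [0.003, -0.001, -1.0]]
ft_force: [1.8, -0.5, -4.1]
finger_gap: 0.0095
t 5.4 tcp gauge [-19.1 -25.4  12.3] gap 0.009545986708336483 F gauge [ 0.31  1.88 -4.08]
shift mm [0.4 1.1 0.3] rotvec [-0.0013 -0.0034 -0.0047] y=+gx
```

View pics/t8.png

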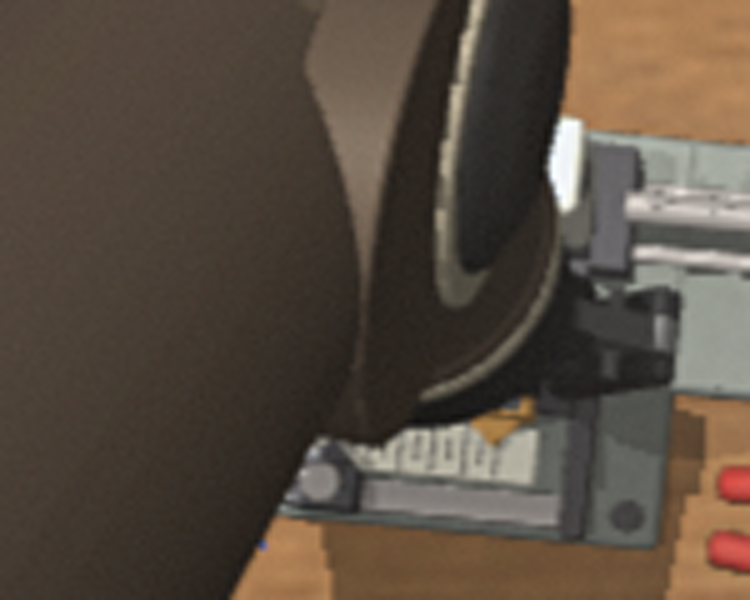

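View pics/s8.png

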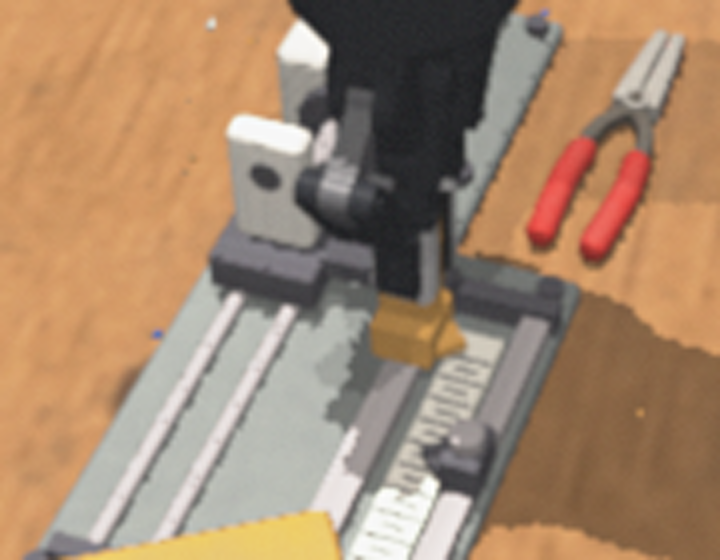

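Rider now near the follower arm; the point's tip is at top crop (493,440). Converting to gauge coordinates.

Run:
```python
from h import *
print(w2g(onz("top",149.6+493/5,149.6+441/5,.022)))
print(w2g(onz("side",219.6+465/4,229.6+342/4,.022)))
```

```text
[-19.0288806  -42.70840734  22.        ]
[-16.17601707 -43.27784476  22.        ]
```

```bash
python3 -m handwheel '0 1 0 0 0 0 5; 0 1 0 0 0 0 5'
python3 - <<'E'
from h import *
to(-18,-25,12)
E
python3 -m handwheel '0 1 0 0 0 0 5; 0 1 0 0 0 0 5'
python3 - <<'E'
from h import *
to(-18,-25,12)
E
```

```text
time: 5.67
tcp_pos: [0.523, -0.2267, 0.0123]
ee_rot: [[0.993, -0.118, 0.003], [-0.118, -0.993, 0.001], [0.003, -0.001, -1.0]]
ft_force: [1.3, 0.9, -4.7]
finger_gap: 0.0097
t 5.6667 tcp gauge [-18.5 -25.4  12.3] gap 0.009748609986937088 F gauge [-1.04  1.16 -4.68]
shift mm [0.4 0.5 0.3] rotvec [-0.0013 -0.0033 -0.0043] y=+gx
time: 5.83
tcp_pos: [0.523, -0.227, 0.0123]
ee_rot: [[0.993, -0.117, 0.003], [-0.117, -0.993, 0.002], [0.003, -0.002, -1.0]]
ft_force: [2.2, 3.1, -2.8]
finger_gap: 0.0098
t 5.8333 tcp gauge [-18.2 -25.4  12.3] gap 0.009836576536079026 F gauge [-3.37  1.82 -2.76]
shift mm [0.4 0.2 0.3] rotvec [-0.002  -0.0031 -0.0036] y=+gx
```

```bash
python3 -m handwheel '0 1.5 0 0 0 0 5; 0 1.5 0 0 0 0 5; 0 1.5 0 0 0 0 5'
python3 - <<'E'
from h import *
to(-18,-25,12)
E
python3 -m handwheel '0 2 0 0 0 0 5; 0 2 0 0 0 0 5; 0 2 0 0 0 0 5'
python3 - <<'E'
from h import *
to(-18,-25,12)
E
```

```text
time: 6.08
tcp_pos: [0.5229, -0.227, 0.0123]
ee_rot: [[0.993, -0.116, 0.003], [-0.116, -0.993, 0.003], [0.003, -0.004, -1.0]]
ft_force: [0.5, 4.5, -2.0]
finger_gap: 0.0093
t 6.0833 tcp gauge [-18.2 -25.5  12.3] gap 0.009292353340365876 F gauge [-4.57  0.01 -2.03]
shift mm [0.5 0.2 0.3] rotvec [-0.0035 -0.0027 -0.0027] y=+gx
time: 6.33
tcp_pos: [0.5229, -0.2269, 0.0123]
ee_rot: [[0.993, -0.115, 0.003], [-0.115, -0.993, 0.005], [0.002, -0.006, -1.0]]
ft_force: [1.4, 7.0, -2.4]
finger_gap: 0.0097
t 6.3333 tcp gauge [-18.3 -25.5  12.3] gap 0.009690834668584841 F gauge [-7.11  0.61 -2.4 ]
shift mm [0.5 0.3 0.3] rotvec [-0.0055 -0.0023 -0.0013] y=+gx
```

Blocked with 7 N at gauge x -18.3: rider is at zero. Releasing and rising.

```bash
python3 -m handwheel '0 0 0 0 0 0 12; 0 0 0 0 0 0 25; 0 0 0 0 0 0 32; 0 0 0 0 0 0 36' ; python3 -m handwheel '0 0 -12 0 0 0 36; 0 0 -30 0 0 0 36; 0 0 -50 0 0 0 36; 0 0 -60 0 0 0 36;0 0 -60 0 0 0 36'
python3 - <<'E'
from h import *
to(0,32,72)
E
```

```text
time: 6.67
tcp_pos: [0.523, -0.2277, 0.0126]
ee_rot: [[0.993, -0.115, 0.003], [-0.115, -0.993, 0.004], [0.003, -0.005, -1.0]]
ft_force: [0.1, -1.1, 0.4]
finger_gap: 0.036
time: 7.08
tcp_pos: [0.5246, -0.229, 0.0757]
ee_rot: [[0.993, -0.116, 0.008], [-0.116, -0.993, 0.002], [0.008, -0.003, -1.0]]
ft_force: [0.0, 0.7, -0.3]
finger_gap: 0.036
t 7.0833 tcp gauge [-16.4 -23.6  75.7] gap 0.036030160351164714 F gauge [-0.7  -0.05 -0.35]
shift mm [55.6 16.3  4.1] rotvec [-0.0033 -0.0077 -0.0025] y=+gx
```

```bash
python3 -m handwheel '18 5 0 0 -0.008 0 36; 37 11 0 0 -0.008 0 36; 55 16 0 0 -0.008 0 36; 55.6 16.3 0 0 -0.008 0 36; 55.6 16.3 0 0 -0.008 0 36'
python3 - <<'E'
from h import *
to(0,32,72)
a=[imaging.capture(n)[:,:,::-1] for n in("top","side")]
z=a[0][150:270,150:300]; cv2.imwrite("pics/t9.png",cv2.resize(z,None,fx=5,fy=5,interpolation=cv2.INTER_CUBIC))
z=a[1][200:350,230:410]; cv2.imwrite("pics/s9.png",cv2.resize(z,None,fx=4,fy=4,interpolation=cv2.INTER_CUBIC))
E
```

```text
time: 7.5
tcp_pos: [0.5778, -0.2517, 0.075]
ee_rot: [[0.993, -0.116, -0.001], [-0.116, -0.993, 0.004], [-0.001, -0.004, -1.0]]
ft_force: [0.3, 0.2, -0.1]
finger_gap: 0.0359
t 7.5 tcp gauge [ 0.1 31.9 75. ] gap 0.0358807851203318 F gauge [-0.19  0.24 -0.1 ]
shift mm [ 0.1 -0.1  3. ] rotvec [-0.0036  0.0015 -0.0027] y=+gx
```

View pics/t9.png

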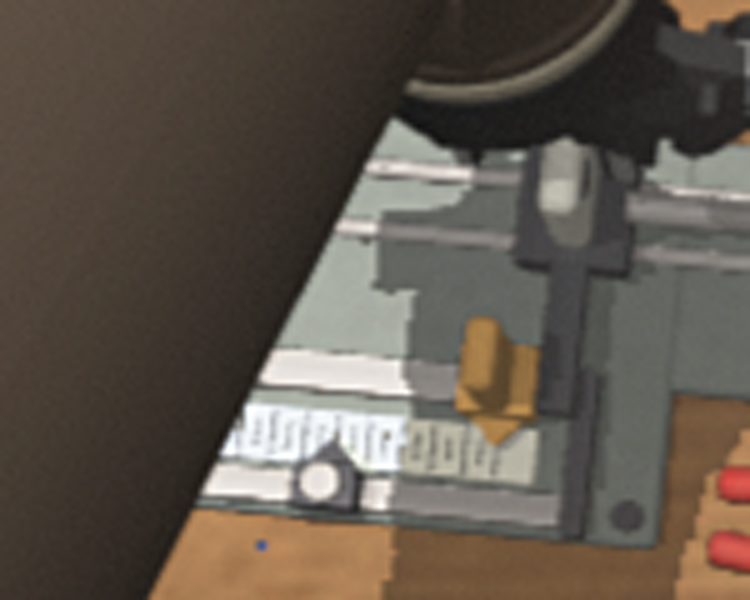

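View pics/s9.png

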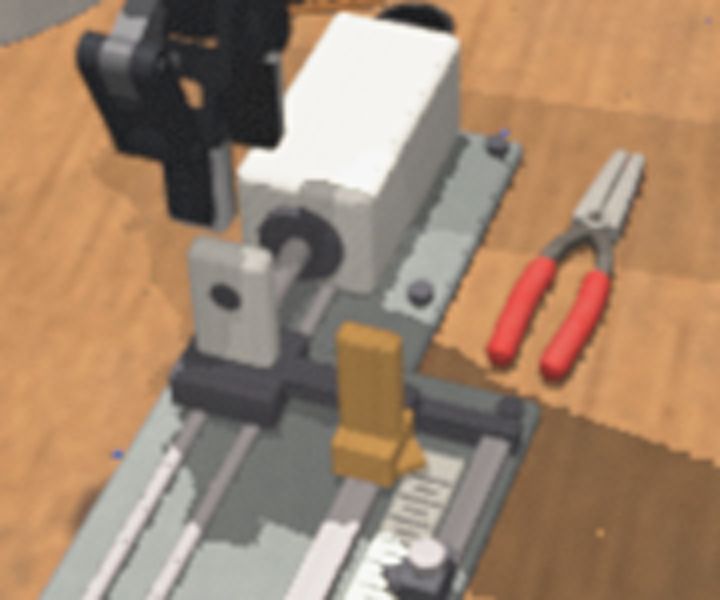

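Run:
```python
from h import *
f=lambda u,v,x:px("side",229.6+u/4,199.6+v/4,x)
print("collar",f(302,243,61),"rod near plate top edge",f(278,262,6),"rod top",[f(290,240,x) for x in(40,50,61)],"hole",f(225,296,-6))
print("fingertip",f(215,225,-18),f(232,222,-18),f(170,218,-18))
print("plate top corners",f(195,240,-6),f(275,255,-6))
print(w2g(onz("top",149.6+560/5,149.6+180/5,.083)))
# rod in top
for z in(.04,.05): print([w2g(onz("top",149.6+u/5,149.6+v/5,z)).round(1) for u,v in((690,200),(690,228),(690,250),(690,268))])
```

```text
collar [61.  32.1 34.1] rod near plate top edge [ 6.  16.8 77.6] rod top [array([40. , 27.3, 55.2]), array([50. , 31.8, 45.2]), array([61. , 36.9, 34.2])] hole [-6.  31.9 67.8]
fingertip [-18.  27. 112.] [-18.   20.8 115.1] [-18.   43.1 110.4]
plate top corners [-6.  41.1 90.9] [-6.  12.1 92.7]
[4.24385994e-02 2.69462268e+01 8.30000000e+01]
[array([35. , 34.5, 40. ]), array([35.9, 25.8, 40. ]), array([36.6, 18.9, 40. ]), array([37.2, 13.3, 40. ])]
[array([35.8, 32.2, 50. ]), array([36.7, 23.5, 50. ]), array([37.4, 16.8, 50. ]), array([38. , 11.2, 50. ])]
```

Rider stands against the follower arm (top crop (495,440)), slide home. The fingers straddle the plate. Descending.

```bash
python3 -m handwheel '0 0.5 20 0 0 0 36; 0 0.5 40 0 0 0 36; 0 0.5 52 0 0 0 36; 0 0.5 58 0 0 0 36; 0 0.5 58 0 0 0 36'
python3 - <<'E'
from h import *
to(0.5,32,16)
a=[imaging.capture(n)[:,:,::-1] for n in("side",)]
z=a[0][200:350,230:410]; cv2.imwrite("pics/s10.png",cv2.resize(z,None,fx=4,fy=4,interpolation=cv2.INTER_CUBIC))
E
```

```text
time: 8.02
tcp_pos: [0.5752, -0.2509, 0.0157]
ee_rot: [[0.993, -0.116, -0.005], [-0.116, -0.993, 0.005], [-0.005, -0.004, -1.0]]
ft_force: [0.0, -0.0, 0.7]
finger_gap: 0.036
t 8.0167 tcp gauge [-0.3 29.2 15.7] gap 0.03600860419535698 F gauge [0.03 0.01 0.7 ]
shift mm [ 2.8  0.8 -0.3] rotvec [-0.0044  0.0051 -0.0024] y=+gx
```

View pics/s10.png

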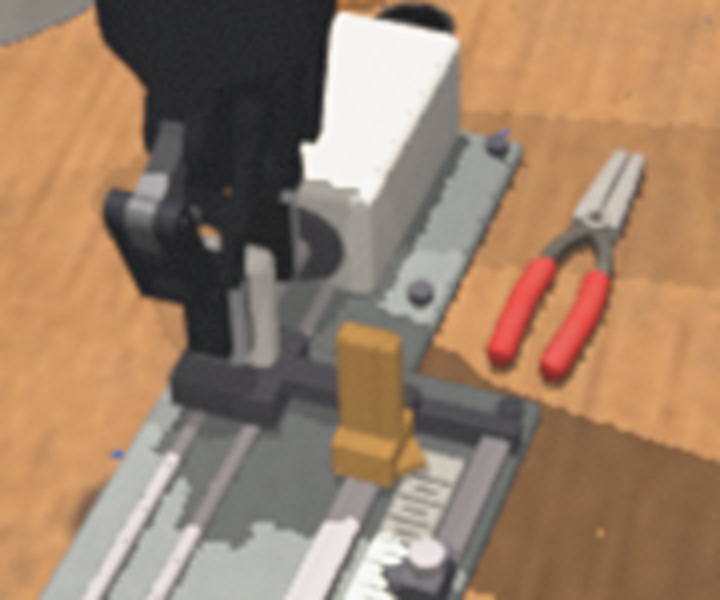

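Fingers straddle the plate at the right height (front tip at crop (190-232,355)), clear of the carriage. Closing with 60 N.

```bash
python3 -m handwheel '2 0.5 0 0 0 0 25; 2 0.5 0 0 0 0 15; 2 0.5 0 0 0 0 7; 2 0.5 0 0 0 0 7; 2 0.5 0 0 0 0 7' 60
python3 - <<'E'
from h import *
to(-49,31,16)
E
```

```text
time: 8.48
tcp_pos: [0.5792, -0.2514, 0.0181]
ee_rot: [[0.993, -0.115, -0.001], [-0.115, -0.993, 0.004], [-0.001, -0.004, -1.0]]
ft_force: [-0.5, 4.4, 5.6]
finger_gap: 0.0107
t 8.4833 tcp gauge [-0.3 33.2 18.1] gap 0.010718661365986613 F gauge [-4.3  -0.96  5.61]
shift mm [ -2.2 -48.7   2.4] rotvec [-0.0043  0.0013 -0.0016] y=+gx
```

```bash
python3 -m handwheel '0 -3 0 0 0 0 7; 0 -7 0 0 0 0 7; 0 -11 0 0 0 0 7; 0 -15 0 0 0 0 7; 0 -18 0 0 0 0 7' ; python3 -m handwheel '0 -4 0 0 0 0 7; 0 -8 0 0 0 0 7; 0 -12 0 0 0 0 7; 0 -16 0 0 0 0 7; 0 -19 0 0 0 0 7'
python3 - <<'E'
from h import *
to(-49,33,18)
a=[imaging.capture(n)[:,:,::-1] for n in("top","side")]
z=a[0][150:270,150:300]; cv2.imwrite("pics/t11.png",cv2.resize(z,None,fx=5,fy=5,interpolation=cv2.INTER_CUBIC))
z=a[1][230:380,230:410]; cv2.imwrite("pics/s11.png",cv2.resize(z,None,fx=4,fy=4,interpolation=cv2.INTER_CUBIC))
E
```

```text
time: 8.9
tcp_pos: [0.5809, -0.2361, 0.0182]
ee_rot: [[0.993, -0.116, -0.001], [-0.116, -0.993, 0.001], [-0.001, -0.001, -1.0]]
ft_force: [0.3, -7.4, -2.7]
finger_gap: 0.011
time: 9.32
tcp_pos: [0.5826, -0.2208, 0.0182]
ee_rot: [[0.993, -0.118, -0.0], [-0.118, -0.993, -0.003], [-0.0, 0.003, -1.0]]
ft_force: [0.7, -9.7, -4.0]
finger_gap: 0.0108
t 9.3167 tcp gauge [-31.1  33.1  18.2] gap 0.010843565596965343 F gauge [ 9.57  1.79 -4.04]
shift mm [ -0.2 -17.9   0.2] rotvec [ 0.0028  0.0001 -0.0051] y=+gx
```

View pics/t11.png

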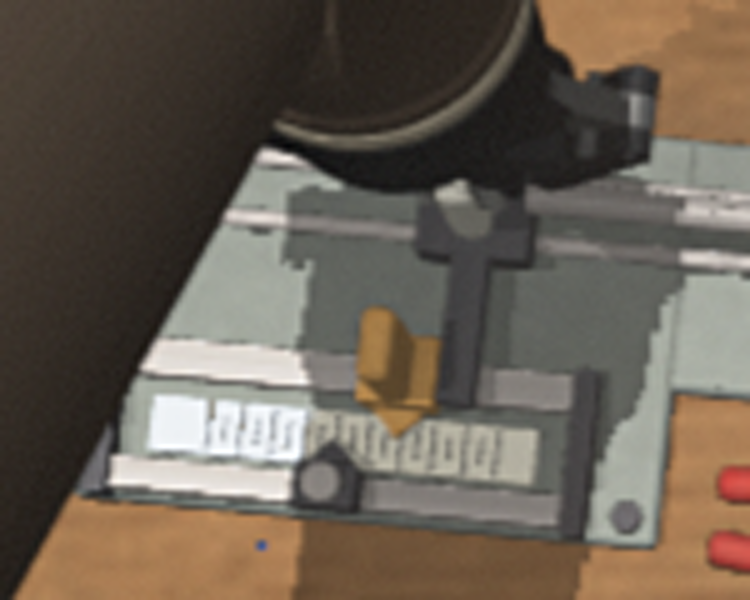

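View pics/s11.png

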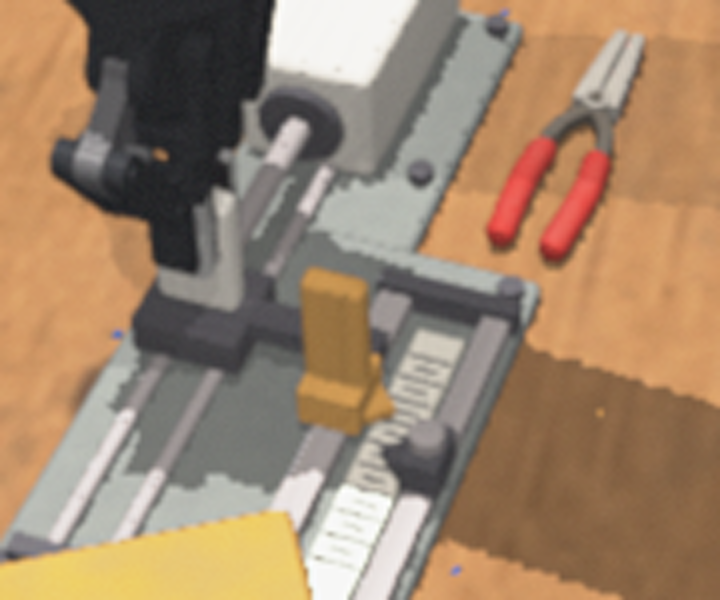

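Slide is pushing the rider; rider point at top crop (400,437), marker point at (332,446). Measuring the remainder.

Run:
```python
from h import *
f=lambda u,v:w2g(onz("top",149.6+u/5,149.6+v/5,.022))
print(f(400,437),f(332,446))
g=lambda u,v:w2g(onz("side",229.6+u/4,229.6+v/4,.022))
print(g(393,413),g(388,458))
to(-49,33,18)
```

```text
[-47.71974192 -44.13088377  22.        ] [-68.25257813 -48.86326005  22.        ]
[-49.34152499 -43.79296318  22.        ] [-67.75640571 -48.80095872  22.        ]
t 9.4167 tcp gauge [-31.7  33.2  18.2] gap 0.010984548080346749 F gauge [ 6.88  2.08 -4.39]
shift mm [ -0.3 -17.3   0.2] rotvec [ 0.0023  0.0002 -0.0046] y=+gx
```

```bash
python3 -m handwheel '0 -4 0 0 0 0 7; 0 -8 0 0 0 0 7; 0 -12 0 0 0 0 7; 0 -15 0 0 0 0 7; 0 -15 0 0 0 0 7'
python3 - <<'E'
from h import *
to(-49,33,18)
a=[imaging.capture(n)[:,:,::-1] for n in("top","side")]
z=a[0][215:265,180:260]; cv2.imwrite("pics/t12.png",cv2.resize(z,None,fx=9,fy=9,interpolation=cv2.INTER_CUBIC))
z=a[1][300:370,280:380]; cv2.imwrite("pics/s12.png",cv2.resize(z,None,fx=8,fy=8,interpolation=cv2.INTER_CUBIC))
to(-49,33,18)
E
```

```text
time: 9.83
tcp_pos: [0.584, -0.209, 0.0182]
ee_rot: [[0.993, -0.12, -0.0], [-0.12, -0.993, -0.006], [0.0, 0.006, -1.0]]
ft_force: [-0.8, -9.4, -2.9]
finger_gap: 0.0112
t 9.8333 tcp gauge [-43.   33.2  18.2] gap 0.011192716708754834 F gauge [ 9.46  0.23 -2.9 ]
shift mm [-0.3 -6.   0.2] rotvec [ 0.0064 -0.0004 -0.0064] y=+gx
t 9.9333 tcp gauge [-42.7  33.3  18.3] gap 0.01099342488093634 F gauge [ 8.78  1.01 -3.78]
shift mm [-0.3 -6.3  0.2] rotvec [ 0.0064 -0.0005 -0.0067] y=+gx
```

View pics/t12.png

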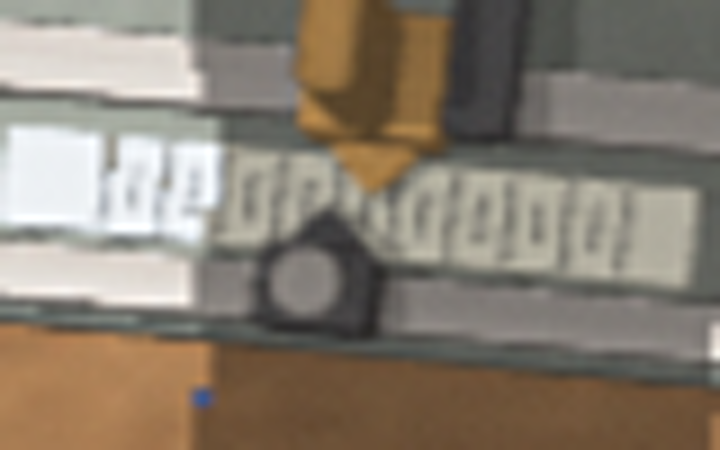

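View pics/s12.png

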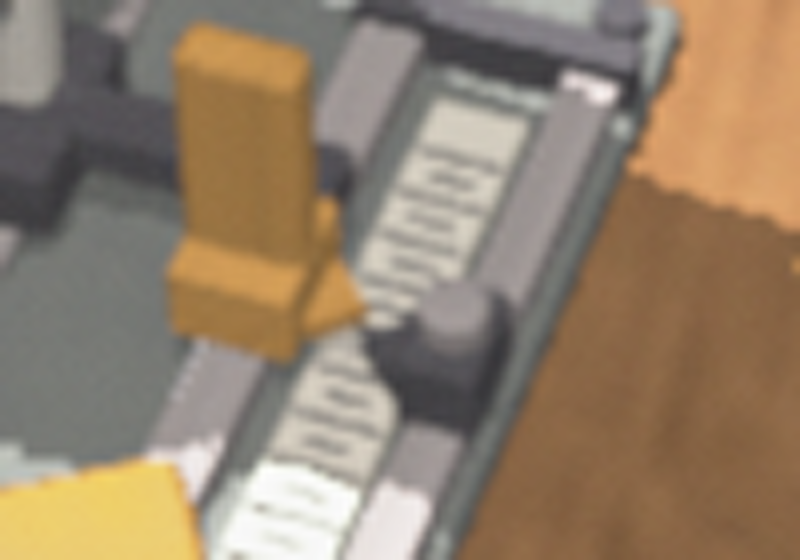

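Run:
```python
from h import *
f=lambda u,v:w2g(onz("top",179.55+u/9,214.55+v/9,.022)).round(1)
print(f(373,193),f(331,206))
g=lambda u,v:w2g(onz("side",279.56+u/8,299.56+v/8,.022)).round(1)
print(g(368,313),g(362,342))
```

```text
[-61.1 -43.8  22. ] [-68.  -46.7  22. ]
[-59.7 -44.4  22. ] [-65.7 -45.6  22. ]
```

```bash
python3 -m handwheel '0 -4 0 0 0 0 7; 0 -7 0 0 0 0 7; 0 -8 0 0 0 0 7; 0 -8 0 0 0 0 7'
python3 - <<'E'
from h import *
to(-49,33,18)
E
```

```text
time: 10.27
tcp_pos: [0.5844, -0.2056, 0.0182]
ee_rot: [[0.993, -0.122, -0.0], [-0.122, -0.992, -0.011], [0.001, 0.011, -1.0]]
ft_force: [1.4, -9.8, -2.7]
finger_gap: 0.011
t 10.2667 tcp gauge [-46.4  33.2  18.2] gap 0.010971828158005651 F gauge [ 9.59  2.5  -2.65]
shift mm [-0.2 -2.6  0.2] rotvec [ 0.0108 -0.0011 -0.0089] y=+gx
```

```bash
python3 -m handwheel '0 -3 0 0 0 0 7; 0 -5 0 0 0 0 7; 0 -5 0 0 0 0 7; 0 -5 0 0 0 0 7'
python3 - <<'E'
from h import *
to(-49,33,18)
a=[imaging.capture(n)[:,:,::-1] for n in("top","side")]
z=a[0][215:265,180:260]; cv2.imwrite("pics/t13.png",cv2.resize(z,None,fx=9,fy=9,interpolation=cv2.INTER_CUBIC))
z=a[1][300:370,280:380]; cv2.imwrite("pics/s13.png",cv2.resize(z,None,fx=8,fy=8,interpolation=cv2.INTER_CUBIC))
to(-49,33,18)
E
```

```text
time: 10.6
tcp_pos: [0.5846, -0.2047, 0.0183]
ee_rot: [[0.992, -0.124, -0.0], [-0.124, -0.992, -0.015], [0.002, 0.015, -1.0]]
ft_force: [0.2, -9.5, -2.5]
finger_gap: 0.011
t 10.6 tcp gauge [-47.3  33.3  18.3] gap 0.011045338236651124 F gauge [ 9.43  1.31 -2.53]
shift mm [-0.3 -1.7  0.2] rotvec [ 0.0149 -0.0017 -0.011 ] y=+gx
t 10.7 tcp gauge [-47.3  33.3  18.3] gap 0.01086127226243727 F gauge [ 9.44  1.39 -2.85]
shift mm [-0.3 -1.7  0.2] rotvec [ 0.0149 -0.0017 -0.011 ] y=+gx
```

View pics/t13.png

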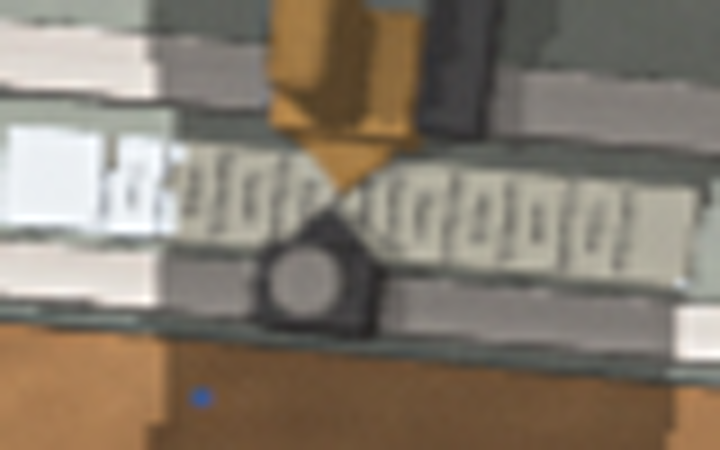

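View pics/s13.png

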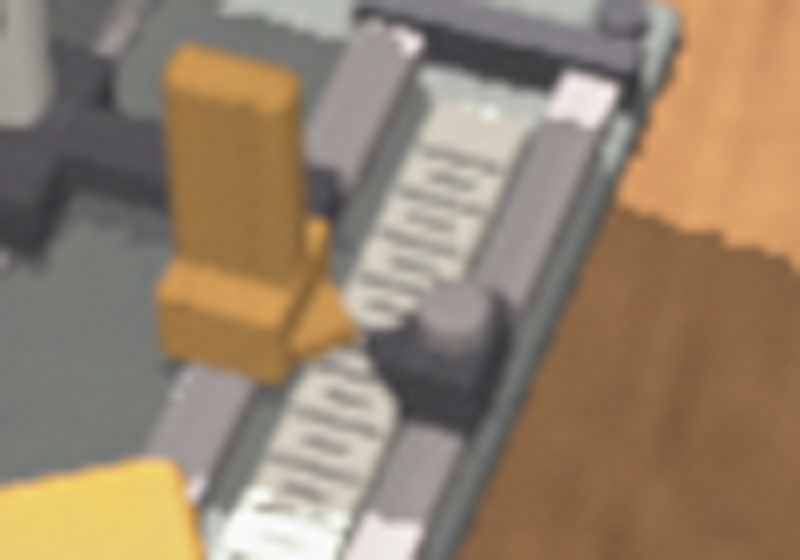

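Run:
```python
from h import *
f=lambda u,v:w2g(onz("top",179.55+u/9,214.55+v/9,.022)).round(1)
print(f(343,192),f(331,206))
g=lambda u,v:w2g(onz("side",279.56+u/8,299.56+v/8,.022)).round(1)
print(g(358,334),g(362,342))
```

```text
[-66.3 -44.1  22. ] [-68.  -46.7  22. ]
[-64.4 -44.4  22. ] [-65.7 -45.6  22. ]
```

```bash
python3 -m handwheel '0 -4 0 0 0 0 7; 0 -5 0 0 0 0 7; 0 -5 0 0 0 0 7; 0 -5 0 0 0 0 7; 0 -5 0 0 0 0 7'
python3 - <<'E'
from h import *
to(-49,33,18)
E
python3 -m handwheel '0 -4 0 0 0 0 7; 0 -4 0 0 0 0 7; 0 -4 0 0 0 0 7; 0 -4 0 0 0 0 7; 0 -4 0 0 0 0 7'
python3 - <<'E'
from h import *
to(-49,33,18)
a=[imaging.capture(n)[:,:,::-1] for n in("top","side")]
z=a[0][215:265,180:260]; cv2.imwrite("pics/t14.png",cv2.resize(z,None,fx=9,fy=9,interpolation=cv2.INTER_CUBIC))
z=a[1][300:370,280:380]; cv2.imwrite("pics/s14.png",cv2.resize(z,None,fx=8,fy=8,interpolation=cv2.INTER_CUBIC))
to(-49,33,18)
E
```

```text
time: 11.12
tcp_pos: [0.5847, -0.2041, 0.0182]
ee_rot: [[0.992, -0.127, 0.0], [-0.126, -0.992, -0.019], [0.002, 0.019, -1.0]]
ft_force: [0.5, -10.6, -3.1]
finger_gap: 0.011
t 11.1167 tcp gauge [-47.9  33.3  18.2] gap 0.011043002376568526 F gauge [10.46  1.71 -3.08]
shift mm [-0.3 -1.1  0.2] rotvec [ 0.0191 -0.0023 -0.0132] y=+gx
time: 11.53
tcp_pos: [0.5847, -0.2043, 0.0183]
ee_rot: [[0.992, -0.129, 0.0], [-0.129, -0.991, -0.023], [0.003, 0.023, -1.0]]
ft_force: [1.5, -10.7, -2.8]
finger_gap: 0.011
t 11.5333 tcp gauge [-47.7  33.3  18.3] gap 0.010967798924175749 F gauge [10.46  2.75 -2.84]
shift mm [-0.3 -1.3  0.3] rotvec [ 0.0232 -0.003  -0.0154] y=+gx
t 11.6333 tcp gauge [-47.8  33.3  18.3] gap 0.010876756159464292 F gauge [10.52  1.88 -2.52]
shift mm [-0.3 -1.2  0.3] rotvec [ 0.0231 -0.003  -0.0153] y=+gx
```

View pics/t14.png

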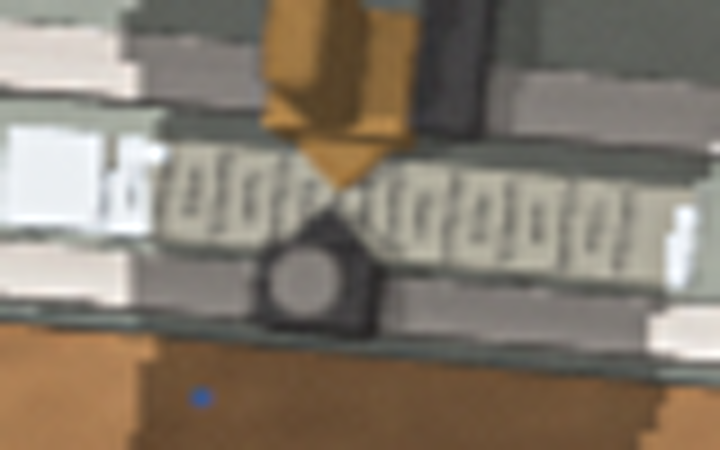

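View pics/s14.png

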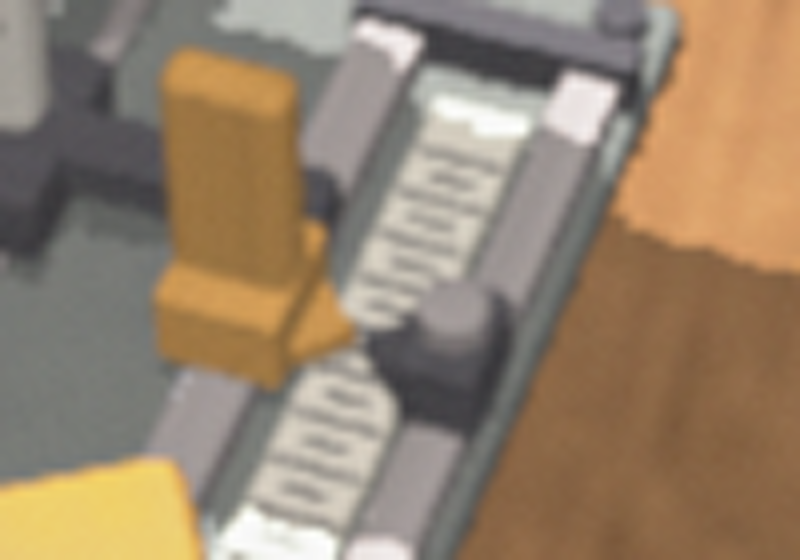

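Rider point is at (341,190), marker point at (331,206): about 1 mm short of level. Holding with a slight nudge, then easing home.

```bash
python3 -m handwheel '0 -5 0 0 0 0 7; 0 -5 0 0 0 0 7; 0 -5 0 0 0 0 7; 0 -5 0 0 0 0 7; 0 -5 0 0 0 0 7'; python3 -m handwheel '0 -4.5 0 0 0 0 7; 0 -4.5 0 0 0 0 7; 0 -4.5 0 0 0 0 7; 0 -4.5 0 0 0 0 7; 0 -4.5 0 0 0 0 7'
python3 - <<'E'
from h import *
to(0,33,18)
a=[imaging.capture(n)[:,:,::-1] for n in("top","side")]
z=a[0][215:265,180:260]; cv2.imwrite("pics/t15.png",cv2.resize(z,None,fx=9,fy=9,interpolation=cv2.INTER_CUBIC))
E
```

```text
time: 12.05
tcp_pos: [0.5848, -0.2036, 0.0183]
ee_rot: [[0.991, -0.131, 0.0], [-0.131, -0.991, -0.027], [0.004, 0.027, -1.0]]
ft_force: [0.5, -10.9, -2.0]
finger_gap: 0.011
time: 12.47
tcp_pos: [0.5849, -0.2034, 0.0183]
ee_rot: [[0.991, -0.133, 0.0], [-0.133, -0.991, -0.032], [0.004, 0.031, -1.0]]
ft_force: [0.3, -11.3, -1.9]
finger_gap: 0.011
t 12.4667 tcp gauge [-48.7  33.4  18.3] gap 0.010974887020038534 F gauge [11.16  1.55 -1.92]
shift mm [ 0.6 48.6  1.8] rotvec [ 0.0313 -0.0041 -0.0197] y=+gx
```

View pics/t15.png

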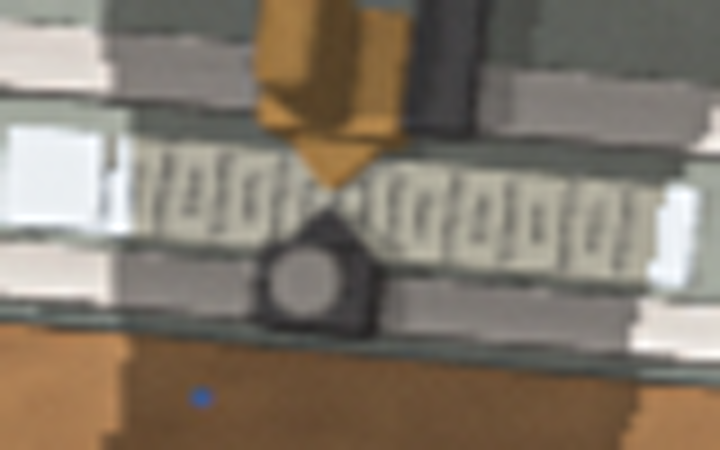

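Points are level (rider tip (335,190), marker tip (331,206), the offset matching the scale's tilt). Held >1 s. Easing home.

```bash
python3 -m handwheel '0 -2 0 0 0 0 7; 0 1 0 0.005 0 0 7; 0 4 0 0.01 0 0.005 7; 0 7 0 0.015 0 0 7; 0 10 0 0.015 0 0 7'; python3 -m handwheel '0 1 0 0 0 0 7; 0 4 0 0 0 0 7; 0 7 0 0 0 0 7; 0 10 0 0 0 0 7; 0 13 0 0 0 0 7'
python3 - <<'E'
from h import *
to(0,33,18)
E
```

```text
time: 12.98
tcp_pos: [0.5833, -0.2168, 0.0183]
ee_rot: [[0.991, -0.134, 0.003], [-0.134, -0.991, -0.02], [0.005, 0.019, -1.0]]
ft_force: [3.6, -8.2, -7.0]
finger_gap: 0.0111
time: 13.4
tcp_pos: [0.5817, -0.2318, 0.0184]
ee_rot: [[0.991, -0.134, 0.003], [-0.134, -0.991, -0.022], [0.006, 0.021, -1.0]]
ft_force: [3.3, -6.0, -5.8]
finger_gap: 0.0108
t 13.4 tcp gauge [-20.1  33.4  18.4] gap 0.010849189533767074 F gauge [ 5.56  3.99 -5.77]
shift mm [-0.  20.1  0.8] rotvec [ 0.0213 -0.0061 -0.0206] y=+gx
```

```bash
python3 -m handwheel '0 2 0 0.004 0 0 7; 0 5 0 0.008 0 0 7; 0 8 0 0.012 0 0 7; 0 11 0 0.016 0 0 7; 0 14 0 0.018 0 0 7'
python3 - <<'E'
from h import *
to(0,33,18)
E
```

```text
time: 13.82
tcp_pos: [0.58, -0.2471, 0.0183]
ee_rot: [[0.991, -0.133, 0.006], [-0.133, -0.991, -0.006], [0.007, 0.005, -1.0]]
ft_force: [2.9, -3.9, -7.0]
finger_gap: 0.0107
t 13.8167 tcp gauge [-4.6 33.5 18.3] gap 0.01074258909454001 F gauge [ 3.58  3.32 -7.02]
shift mm [-0.4  4.6  0.3] rotvec [ 0.0048 -0.0071 -0.0195] y=+gx
```

```bash
python3 -m handwheel '0 2 0 0 0 0 7; 0 4 0 0.003 0 0 7; 0 5 0 0.003 0 0 7; 0 5 0 0.003 0 0 7; 0 5 0 0.003 0 0 7'
python3 - <<'E'
from h import *
to(0,33,18)
E
python3 -m handwheel '0 2 0 0 0 0 7; 0 2 0 0 0 0 7; 0 2 0 0 0 0 7'
python3 - <<'E'
from h import *
to(0,33,18)
a=[imaging.capture(n)[:,:,::-1] for n in("top","side")]
z=a[0][150:270,150:300]; cv2.imwrite("pics/t16.png",cv2.resize(z,None,fx=5,fy=5,interpolation=cv2.INTER_CUBIC))
E
```

```text
time: 14.23
tcp_pos: [0.5795, -0.2517, 0.0183]
ee_rot: [[0.991, -0.132, 0.007], [-0.132, -0.991, -0.003], [0.007, 0.002, -1.0]]
ft_force: [3.1, -1.1, -4.1]
finger_gap: 0.011
t 14.2333 tcp gauge [-0.  33.5 18.3] gap 0.01096564014880042 F gauge [ 0.72  3.21 -4.1 ]
shift mm [-0.5  0.   0.3] rotvec [ 0.0017 -0.0072 -0.0188] y=+gx
time: 14.48
tcp_pos: [0.5795, -0.2517, 0.0183]
ee_rot: [[0.991, -0.13, 0.007], [-0.13, -0.991, -0.001], [0.007, -0.0, -1.0]]
ft_force: [2.0, 6.0, -0.4]
finger_gap: 0.011
t 14.4833 tcp gauge [-0.  33.5 18.3] gap 0.01103419369267203 F gauge [-6.15  1.3  -0.43]
shift mm [-0.5  0.1  0.3] rotvec [-0.0001 -0.0068 -0.0172] y=+gx
```

View pics/t16.png

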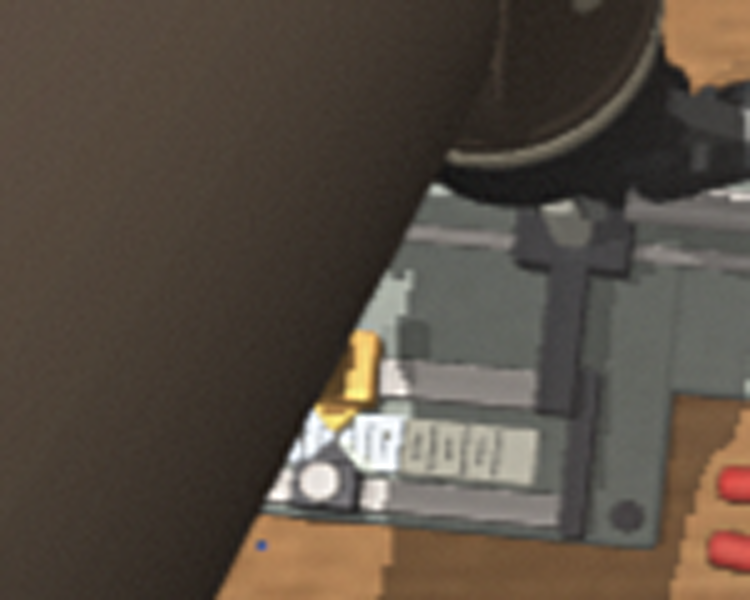

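Slide is on its home stop (pushing 6 N, TCP no longer advancing; the follower arm is where it was at (545–590, 410)). The rider stayed at the marker. Releasing and rising.

```bash
python3 -m handwheel '0 0 0 0 0 0 14; 0 0 0 0 0 0 22; 0 0 0 0 0 0 32; 0 0 0 0 0 0 36; 0 0 0 0 0 0 36'; python3 -m handwheel '0 0 -12 0 0 0 36; 0 0 -30 0 0 0 36; 0 0 -50 0 0 0 36; 0 0 -75 0 0 0 36;0 0 -100 0 0 0 36' ; python3 -m handwheel '0 30 -20 0 0 0 36; 0 60 -40 0 0 0 36; 0 90 -50 0 0 0 36; 0 120 -50 0 0 0 36;0 150 -50 0 0 0 36' ; python3 -m handwheel '0 20 0 0 0 0 36; 0 40 0 0 0 0 36; 0 50 0 0 0 0 36; 0 50 0 0 0 0 36'
python3 - <<'E'
from h import *
to(0,33,18)
a=[imaging.capture(n)[:,:,::-1] for n in("top","side")]
z=a[0][150:270,150:300]; cv2.imwrite("pics/t17.png",cv2.resize(z,None,fx=5,fy=5,interpolation=cv2.INTER_CUBIC))
z=a[0][215:265,180:260]; cv2.imwrite("pics/t17z.png",cv2.resize(z,None,fx=9,fy=9,interpolation=cv2.INTER_CUBIC))
cv2.imwrite("pics/s17.png",a[1])
E
```

```text
time: 15.0
tcp_pos: [0.5793, -0.2525, 0.0184]
ee_rot: [[0.991, -0.132, 0.007], [-0.132, -0.991, -0.001], [0.007, 0.0, -1.0]]
ft_force: [-0.4, 0.2, -0.5]
finger_gap: 0.0361
time: 15.42
tcp_pos: [0.5783, -0.2525, 0.1201]
ee_rot: [[0.991, -0.132, 0.007], [-0.132, -0.991, -0.001], [0.007, 0.0, -1.0]]
ft_force: [0.0, -0.7, 0.6]
finger_gap: 0.036
time: 15.83
tcp_pos: [0.5583, -0.403, 0.1729]
ee_rot: [[0.991, -0.132, 0.009], [-0.132, -0.991, -0.003], [0.01, 0.002, -1.0]]
ft_force: [0.4, -0.0, -0.9]
finger_gap: 0.0361
time: 16.17
tcp_pos: [0.55, -0.4556, 0.1734]
ee_rot: [[0.991, -0.136, 0.009], [-0.136, -0.991, -0.005], [0.009, 0.003, -1.0]]
ft_force: [0.3, 0.2, 0.4]
finger_gap: 0.0361
t 16.1667 tcp gauge [205.9  27.4 173.4] gap 0.03608508937812287 F gauge [-0.24  0.28  0.39]
shift mm [  -0.6 -206.5  154.7] rotvec [ 0.0035 -0.0093 -0.0231] y=+gx
```

View pics/t17.png

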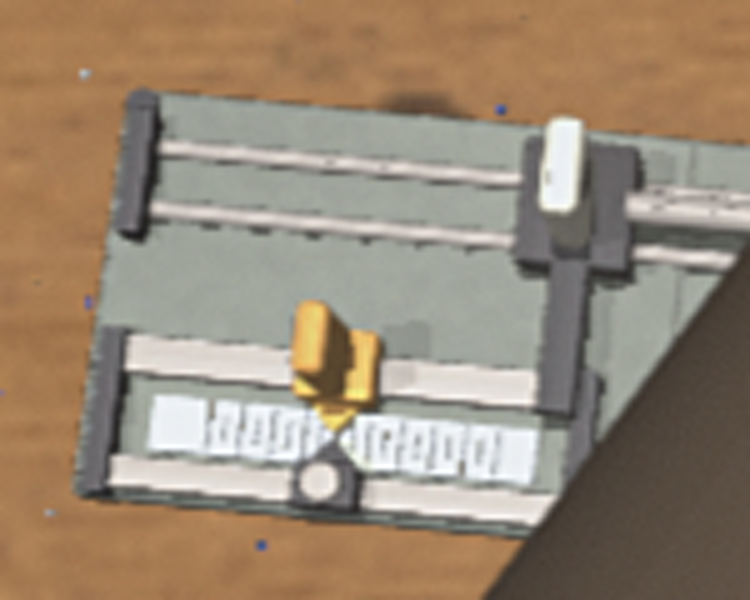

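View pics/t17z.png

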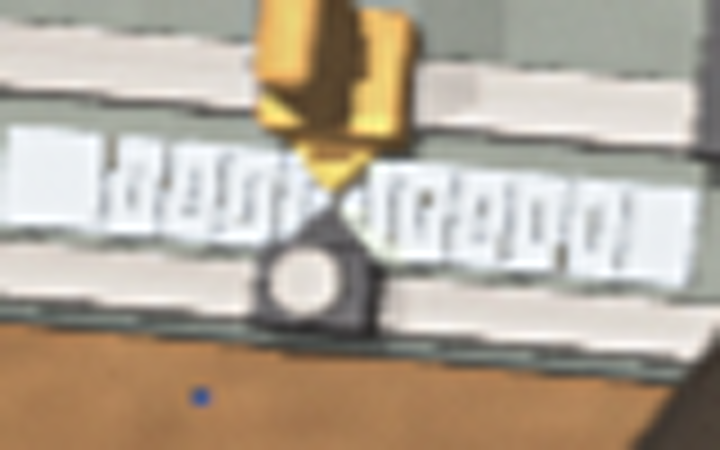

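View pics/s17.png

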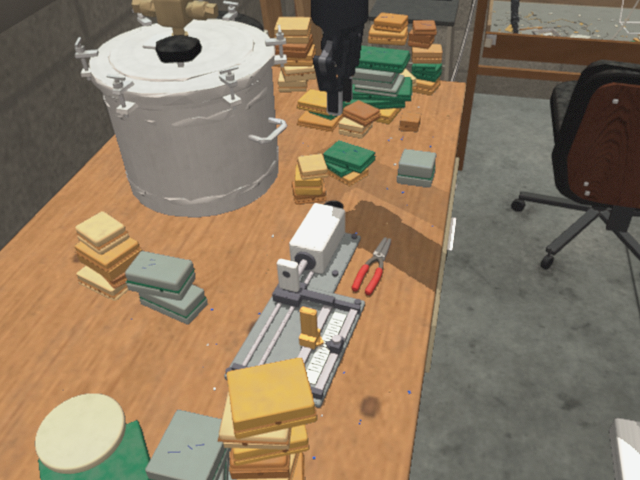

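Everything is in order: the plate is at its starting pixel (262.6,174), the marker screw is unmoved at (214,246.4), the points are level, and the cutters and loupe are in place. Handing in.

```bash
python3 -m handwheel '0 0 0 0 0 0 36; 0 0 0 0 0 0 36; 0 0 0 0 0 0 36' | head -1; python3 -c "
from cell import manip
print(manip.sign_off())"
```

```text
time: 16.52
the job is handed in; nothing more can be done
None
```

The gauge check is done and handed in after about 16.5 s of the 45 s allowed; sign-off reports no verdict. I slid the rider back about 78 mm until it stopped against the follower arm, where 7 N moved it no further. I then drew the slide out by its plate to the marker, held it there for over a second and eased it home at about 40 mm/s or less. I released it only once it was pressing on its home stop.

**Last checks:**
- **Rider and marker:** in the top view the two points are level to about 0.5 mm. The marker screw is at the same pixel as at the start.
- **Slide:** the pull plate is back at its starting pixel, so it is home.
- **Cutters and loupe:** by eye, both look unmoved in the last side picture.
- **Robot:** clear of everything and touching nothing.

**What disagreed:**
- **Fingertip height:** the real fingertips sat about 30–35 mm above the reported TCP. My first close, just above the rider tab, caught nothing and moved nothing. After that I set heights by camera.
- **Camera offset:** the side view read positions along the scale 1–3 mm differently from the top view. Both agreed on the gap between rider and marker to about 1 mm at the end (2 mm further out).
- **Arm under load:** while holding against the spring, the arm sagged a few millimetres per call and tilted up to about 1.8°. I made up for this by commanding slightly further.

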